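Swap the spool for the torch behind the washer pots

TASK

Move both washer pots out of the organiser onto the steel tray, then lift out the birch spool that stands behind them and put it on the tray too. With the pots still on the tray, stand the torch in the middle of the black square where the spool was, and finally put each pot back in the organiser, centred on the square of its lid's colour; the spool stays on the tray. Keep everything upright and do not disturb the screwdriver or the clay flowerpot.

Things in the scene. Friction and masses are not known exactly. Their poses are not given: they have to be found in the camera images.
- yellow_pot: Upright round washer pot, white body 42 mm in diameter with a yellow lid 44 mm in diameter (lid from 66 to 88 mm above its foot; 88 mm tall in all, 0.1 to 0.2 kg). Origin: centre of its underside, z up its axis. Starts in one of the two front bays of the organiser, either one.
- blue_pot: Same pot with a blue lid; origin at the centre of its underside. Starts in the other front bay.
- spool: Bare birch spool standing on end, two flanges 50 mm in diameter and 10 mm thick (0 to 10 and 32 to 42 mm above its underside), core 32 mm in diameter, 42 mm tall, about 0.06 kg. Origin: centre of its underside. Starts on the black square in the back bay, behind the pots.
- torch: Brushed aluminium torch standing on its head on the bench, rubber press button on top: head 40 mm in diameter up to 22 mm, then tapering, barrel 30 mm in diameter from 32 to 96 mm, button to 100 mm, about 0.13 kg. Origin: centre of its underside, z up its axis.
- organiser: Grey organiser, fixed. Origin: at bench level under the middle of the black 60 mm square in the back bay; x points to the back, z up. Floor 4 mm up, x -90 to 100, y -85 to 85 mm; open inside from x -87 to 65. Side and rear walls 30 mm high, front lip 12. Front squares centred at x -58, y +-45. Cells of washers behind x 65. Fixed clear flap rises from x 100, leaning back 40 degrees, 90 mm high.
- yellow_mark: Yellow flat square, 64 mm, fixed on the organiser's floor in one front bay (left or right); its top, on which a pot stands, is 6 mm above the bench. Origin: centre of its underside, 4 mm above the bench; axes parallel to the organiser's.
- blue_mark: Blue flat square, same size, in the other front bay. Origin: centre of its underside, 4 mm above the bench.
- tray: Rectangular stainless steel tray, fixed to the bench, 250 mm along its x and 170 mm along its y, rim 15 mm high and 3 mm thick, inner floor 3 mm above the bench. Origin: centre of its underside. Empty at the start.
- screwdriver: Short screwdriver with a red handle lying crosswise on the bench between organiser and tray, 120 mm long along its x; origin near its middle on the bench. A bystander: leave it where it is.
- clay_pot: Small empty terracotta flowerpot, 68 mm in diameter at the rim and 60 mm high, standing on the bench between organiser and tray; origin at the centre of its underside. A bystander: leave it where it is.
Things that resemble listed ones, but are neither listed nor needed, are in the scene too. What is shaped like the yellow_pot but pink or red is not meant.

How it is judged:
On the way, in this order (a step that is already met when the one before it is completed fails the run):
1. both pots stand on the tray while the spool is still on the black square (x of yellow_pot in the frame of tray between -0.11 and 0.11 m and y of yellow_pot in the frame of tray between -0.07 and 0.07 m and z of each of yellow_pot, blue_pot in the frame of tray below 0.008 m and angle between each of yellow_pot, blue_pot's own z axis and vertical below 0.12 rad and linear speed of each of yellow_pot, blue_pot below 0.03 m/s and x of blue_pot in the frame of tray between -0.11 and 0.11 m and y of blue_pot in the frame of tray between -0.07 and 0.07 m and horizontal distance between spool and organiser below 0.025 m), for 0.2 s.
2. the spool stands on the tray too, the pots still there (x of yellow_pot in the frame of tray between -0.11 and 0.11 m and y of yellow_pot in the frame of tray between -0.07 and 0.07 m and z of each of yellow_pot, blue_pot, spool in the frame of tray below 0.008 m and angle between each of yellow_pot, blue_pot, spool's own z axis and vertical below 0.12 rad and linear speed of each of yellow_pot, blue_pot, spool below 0.03 m/s and x of blue_pot in the frame of tray between -0.11 and 0.11 m and y of blue_pot in the frame of tray between -0.07 and 0.07 m and x of spool in the frame of tray between -0.11 and 0.11 m and y of spool in the frame of tray between -0.07 and 0.07 m), for 0.2 s.
3. the torch stands on the black square, the pots still on the tray (x of yellow_pot in the frame of tray between -0.11 and 0.11 m and y of yellow_pot in the frame of tray between -0.07 and 0.07 m and z of each of yellow_pot, blue_pot in the frame of tray below 0.008 m and angle between each of yellow_pot, blue_pot, torch's own z axis and vertical below 0.12 rad and linear speed of each of yellow_pot, blue_pot, torch below 0.03 m/s and x of blue_pot in the frame of tray between -0.11 and 0.11 m and y of blue_pot in the frame of tray between -0.07 and 0.07 m and horizontal distance between torch and organiser below 0.015 m and z of torch in the frame of organiser below 0.009 m), for 0.2 s.
At the end, for the whole second after the job is handed in: Each pot within 12 mm of the centre of the square of its colour, the torch within 15 mm of the centre of the black square, all standing down on it; the spool stands flat inside the tray; all upright within 7 degrees, released and at rest (horizontal distance between yellow_pot and yellow_mark below 0.012 m and z of yellow_pot in the frame of yellow_mark below 0.006 m and angle between each of yellow_pot, blue_pot, torch, spool's own z axis and vertical below 0.12 rad and linear speed of each of yellow_pot, blue_pot, torch, spool below 0.03 m/s and horizontal distance between blue_pot and blue_mark below 0.012 m and z of blue_pot in the frame of blue_mark below 0.006 m and horizontal distance between torch and organiser below 0.015 m and z of torch in the frame of organiser below 0.009 m and x of spool in the frame of tray between -0.11 and 0.11 m and y of spool in the frame of tray between -0.07 and 0.07 m and z of spool in the frame of tray below 0.008 m); the robot touches nothing.
It fails at once if screwdriver moved more than 20 mm (distance of screwdriver from where it was at the start of the episode above 0.02 m).
It fails at once if clay pot moved more than 20 mm (distance of clay_pot from where it was at the start of the episode above 0.02 m).
It fails at once if a pot, the spool or the torch tipped over (angle between any of yellow_pot, blue_pot, spool, torch's own z axis and vertical above 0.6 rad).
It also fails if it takes over 136 s, if anything falls off the work surface, if the arm or the gripper's body presses on something with over 40 N, if the wrist force passes 120 N, or if a joint passes its speed limit or range.

ROBOT

A 6-joint arm with a two-finger parallel gripper is mounted at the origin on the work surface. World frame = base frame: x ahead of the robot, y to its left, z up, the work surface at z = 0. Lengths are in m, angles in rad, forces in N, time in s.
With the tool pointing down it reaches from about 0.4 to 0.825 m from the base axis. Payload 7 kg.
Tool frame: the origin (TCP) lies at the centre of the arm's flange, where the gripper is bolted on; the fingertips stand 178 mm ahead of it and the grasp point (between the pads) lies arm.tcp_to_grasp ahead of it (arm.tcp_to_grasp is the distance from the TCP to the grasp point, in m); z points along the fingers, y is the direction in which the jaws open and shut (so a half turn about z gives the same grasp; the last joint's range is limited). The gripper opens to 88 mm and grips with 3 to 60 N. Pads are 19 mm wide; open, the fingers measure 130 mm over their backs; the gripper's body (78 mm by 193 mm) begins 47 mm behind the grasp point.
Start: joints at [1.633, 0.359, 0.012, 0, -1.224, -0.288], TCP at [0.151, 0.658, 0.405] pointing down, gripper open.
Joint ranges: [-3.07, 3.07], [-1.43, 2.12], [-1.02, 1.25], [-3.03, 1.67], [-3.05, -0], [-3.03, 3.03]. Speed limits (rad/s): [2.39, 2.39, 3.01, 3.14, 3.14, 3.14].

INTERFACE

Orientations are given as [roll, pitch, yaw] about the fixed x, y, z axes, in that order (R = Rz(yaw) Ry(pitch) Rx(roll)).
In Python, from station import arm gives the robot as it stands.
- The arm moves only by the tool move_arm, never from a script. Its argument "deltas" is a list of rows, each a list of 6 numbers: the shift along the world's x, y, z in mm, then the turn, a rotation vector about the world's x, y, z in degrees. In form: [[tx, ty, tz, ax, ay, az], ...]. A call has exactly 5 rows; each row shifts and turns the commanded pose from where the row before left it; what a row does not reach is not made up. A row lasts 1/12 s, in which the tool goes at most 41.7 mm and 7.16 degrees, less where a joint would pass 70% of its speed; a pose out of reach is approached as far as the arm can. A call with a gripper value outside its range is refused whole. "claw" is the closure in counts, from 0 (fully open) to 255 (shut), set as the call begins (left out, the last holds). The fingers move at their own pace and stop on an object; "squeeze" is the grip in N (left out, the last holds). Time passes only in rows, so rows that do not move let the fingers close, or fill a call up. It gives the time, the measured TCP pose, the force and the opening at its end, in the units of the state.
- arm.get_state(): the state, without advancing time (a new reading comes with each control period).
- arm.grab_frame(name): name is "scene" or "top"; returns the picture (384x512x3 uint8, red, green, blue); there is no depth.
- arm.calibration(name): a dict with "intrinsics" (3x3 intrinsics, pixels), "T" (4x4, takes a point from camera to world coordinates). Camera axes: x right, y up, looking along -z (the intrinsics and any distortion apply to the point x, -y, -z); pixel columns grow to the right and rows downward; lengths in m; the calibration is good to about 2 mm. A picture is of the moment at which its call begins. calibration takes no time and is no camera call.
- arm.job_done(): hands the job in, once; it reports no verdict.
Trained networks look in the newest picture that a camera, given by its name, has taken for a name from the list of things; names that differ only in an ending like _2 or _b are one class to them, and where a whole thing is asked for, a point or a joint stands for the part that bears it (a point fixed in the world has none). Each returns a list of dicts, best first, with "score" (0 to 1); they miss things now and then, are a little off and sometimes report something else, mostly with a low value. They report only what shows in the picture. A call takes as long as a camera call. They do not tell look-alikes from the thing itself.
- arm.spot_in(thing, camera): "xy" ([column, row] in pixels, amid what is visible of it).
- arm.masks_of(thing, camera): "pixels" (384x512 bool, what is visible of it) and "xy" ([column, row] in pixels, amid what is visible of it).
- arm.spot_point(thing, camera): "xy" ([column, row] in pixels: a listed point, or the origin of a listed thing).
The state is a dict: "t": time; "q": joint angles; "qd": joint speeds; "joint_efforts": joint torques, N m; "eef_pos": TCP position; "ee_rot": TCP orientation; "force": force on the tool from outside, world axes, zero at the start; "moment": the same for the moment, N m; "width": finger opening in m.
Only numpy, scipy, OpenCV 4.12 (cv2) and the standard library are available. Lean on these libraries where they do the work, as an engineer would, in place of code of your own. Each camera call takes 0.05 s, during which the arm holds its last target. There are 200 camera calls.

## Working session

There is one attempt and no reset: what is moved stays moved. The work goes in short steps, Python scripts to look and compute and a tool call to move; the robot and the scene stay as the last step left them, time stands still between calls to the robot, and variables do not carry over. Pictures are saved under pics/ and viewed, about 12 in all and at most 16, crops included, and the job is handed in when it is done.

Besides the shell and the picture viewer there is one more tool, called after "Emit:" by a JSON object that holds its "fn" and its "kwargs", one argument or row to a line. move_arm: Moves the arm, as the interface text tells. Its arguments: {"type":"object","properties":{"deltas":{"type":"array","items":{"type":"array","items":{"type":"number"}}},"claw":{"type":"number"},"squeeze":{"type":"number"}},"required":["deltas"]}

```bash
mkdir -p pics; cat > h.py <<'E'
import numpy as np, cv2
from station import arm
def grab(c,name=None,crop=None,s=1):
    im=arm.grab_frame(c)
    if name:
        o=im if crop is None else im[crop[1]:crop[3],crop[0]:crop[2]]
        o=cv2.resize(o,None,fx=s,fy=s,interpolation=cv2.INTER_CUBIC)
        cv2.imwrite('pics/'+name,o[:,:,::-1])
    return im
def ray(c,xy,z):
    k=arm.calibration(c);K=np.array(k['intrinsics']);T=np.array(k['T'])
    d=np.linalg.inv(K)@[xy[0],xy[1],1];d=T[:3,:3]@[d[0],-d[1],-d[2]]
    o=T[:3,3];return o+d*(z-o[2])/d[2]
def proj(c,p):
    k=arm.calibration(c);K=np.array(k['intrinsics']);T=np.array(k['T'])
    q=np.linalg.inv(T)@np.append(p,1);q=K@[q[0],-q[1],-q[2]];return q[:2]/q[2]
E
python3 - <<'E'
from h import *
print(arm.tcp_to_grasp,arm.get_state())
for c in('scene','top'):
    grab(c,c+'0.png',None,1.5)
    k=arm.calibration(c);print(c,{x:np.round(v,3).tolist() for x,v in k.items()})
    for n in('yellow_pot','blue_pot','spool','torch','organiser','yellow_mark','blue_mark','tray','screwdriver','clay_pot'):
        print(n,[(np.round(d['xy']).tolist(),round(d['score'],2)) for d in arm.spot_point(n,c)])
E
```

```text
0.1593 {'t': 0.0, 'q': array([ 1.63310111e+00,  3.59392231e-01,  1.10524713e-02, -3.59325810e-04,
       -1.22408115e+00, -2.88081703e-01]), 'qd': array([ 0.0010697 ,  0.00010063, -0.00202789, -0.00013193, -0.00025642,
       -0.0004371 ]), 'joint_efforts': array([ 4.82715659e-04, -5.82709765e+01,  2.93049985e+01,  6.99693114e+00,
        6.85519277e-03, -1.65815354e-04]), 'eef_pos': array([0.15107564, 0.65767686, 0.40371454]), 'ee_rot': array([ 3.13993904e+00, -1.37744792e-04, -2.25899181e-01]), 'force': array([-0.45354525, -0.74238924,  0.08485174]), 'moment': array([-0.0476996 ,  0.01994087,  0.0117332 ]), 'width': 0.08752137442575499}
scene {'intrinsics': [[355.726, 0.0, 250.887], [0.0, 355.726, 191.754], [0.0, 0.0, 1.0]], 'T': [[0.13, -0.586, 0.799, 1.205], [0.991, 0.089, -0.096, -0.112], [-0.015, 0.805, 0.593, 0.58], [0.0, 0.0, 0.0, 1.0]]}
yellow_pot [([133.0, 184.0], 0.73), ([164.0, 205.0], 0.72), ([138.0, 166.0], 0.57), ([164.0, 210.0], 0.46)]
blue_pot [([202.0, 210.0], 0.96), ([165.0, 205.0], 0.45)]
spool [([179.0, 227.0], 0.57)]
torch [([265.0, 222.0], 0.58)]
organiser [([1
[... 183 characters left out ...]
([268.0, 198.0], 0.53), ([163.0, 209.0], 0.21)]
clay_pot [([268.0, 260.0], 0.94)]
top {'intrinsics': [[471.126, 0.0, 259.944], [0.0, 471.126, 185.475], [0.0, 0.0, 1.0]], 'T': [[0.008, 0.991, -0.132, 0.312], [-1.0, 0.008, 0.004, -0.048], [0.006, 0.132, 0.991, 1.134], [0.0, 0.0, 0.0, 1.0]]}
yellow_pot [([388.0, 275.0], 0.92), ([381.0, 230.0], 0.76)]
blue_pot [([303.0, 173.0], 0.63)]
spool [([325.0, 155.0], 0.76)]
torch []
organiser [([328.0, 155.0], 0.59), ([245.0, 100.0], 0.17)]
yellow_mark [([244.0, 98.0], 0.69), ([304.0, 172.0], 0.6)]
blue_mark [([341.0, 183.0], 0.75)]
tray [([140.0, 152.0], 0.77)]
screwdriver [([231.0, 193.0], 0.81), ([301.0, 175.0], 0.24)]
clay_pot [([246.0, 98.0], 0.84)]
```

View pics/scene0.png

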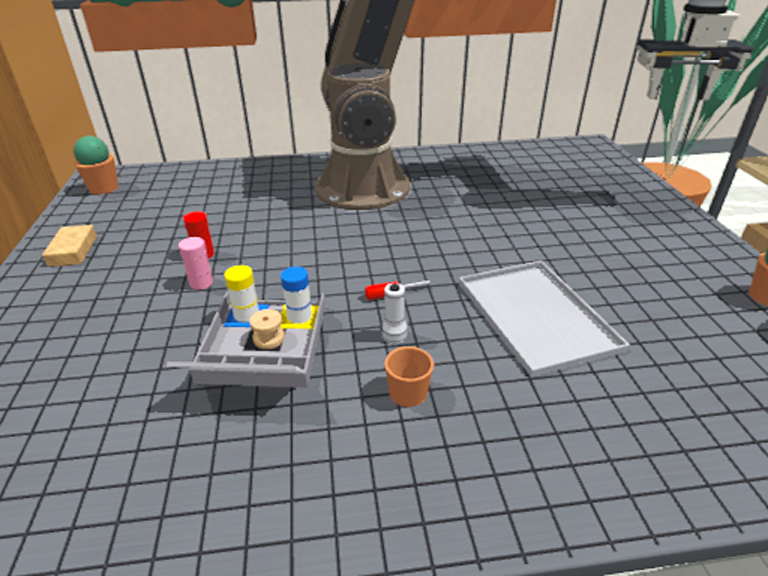

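View pics/top0.png

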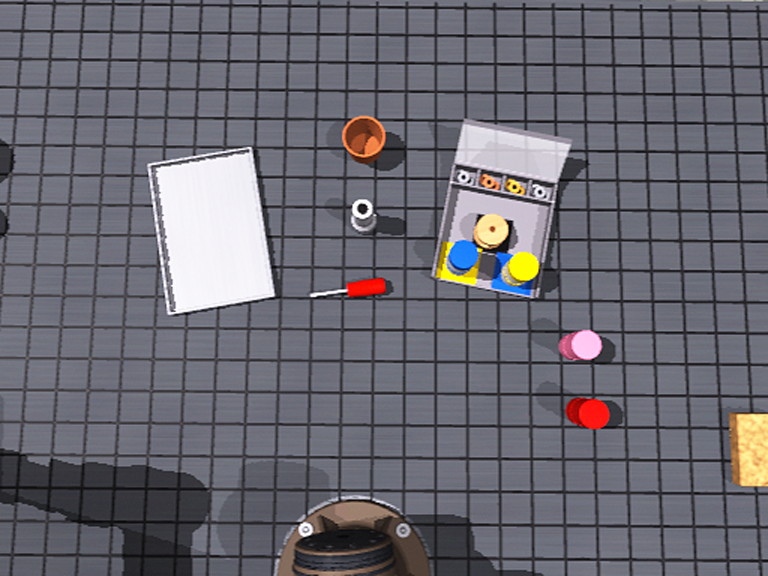

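```bash
cat >> h.py <<'E'
from scipy.optimize import minimize
A=np.linspace(0,2*np.pi,48)
def fit(c,mask,circ,x0):
    """xy of an upright body of revolution [(r,z)..] whose hull best covers mask"""
    def cost(p):
        P=np.array([proj(c,[p[0]/1e3+r*np.cos(a),p[1]/1e3+r*np.sin(a),z]) for r,z in circ for a in A])
        m=np.zeros(mask.shape,np.uint8)
        cv2.fillConvexPoly(m,cv2.convexHull((P*16).round().astype(np.int32)),1,shift=4)
        m=m>0;return 1-(m&mask).sum()/max((m|mask).sum(),1)
    r=minimize(cost,np.array(x0)*1e3,method='Nelder-Mead',options=dict(initial_simplex=np.array(x0)*1e3+[[0,0],[8,0],[0,8]],xatol=.1,fatol=1e-4))
    return r.x.round(1),round(1-r.fun,2)
def hsvmask(im,h0,h1,s=120,v=60,box=None):
    H=cv2.cvtColor(im,cv2.COLOR_RGB2HSV);m=(H[...,0]>=h0)&(H[...,0]<=h1)&(H[...,1]>s)&(H[...,2]>v)
    b=np.zeros_like(m);x0,y0,x1,y1=box or(0,0,512,384);b[y0:y1,x0:x1]=1;m&=b
    n,l,st,_=cv2.connectedComponentsWithStats(m.astype(np.uint8),connectivity=4)
    return m,l,st
E
python3 - <<'E'
from h import *
im=grab('top','org.png',(280,75,400,205),4.5)
cv2.imwrite('pics/tt.png',cv2.resize(im[70:220,90:280],None,fx=4,fy=4,interpolation=cv2.INTER_CUBIC)[:,:,::-1])
print({n:[(round(d['score'],2),int(d['pixels'].sum()),np.round(d['xy']).tolist()) for d in arm.masks_of(n,'top')] for n in('spool','torch','tray','organiser','yellow_pot','blue_pot','clay_pot')})
E
```

```text
{'spool': [], 'torch': [(0.83, 336, [244.0, 144.0])], 'tray': [(0.62, 7301, [139.0, 154.0])], 'organiser': [(0.75, 6212, [332.0, 126.0]), (0.7, 435, [343.0, 180.0])], 'yellow_pot': [(0.92, 420, [344.0, 180.0]), (0.91, 469, [387.0, 230.0]), (0.75, 251, [297.0, 182.0]), (0.7, 457, [391.0, 277.0])], 'blue_pot': [(0.73, 409, [306.0, 173.0])], 'clay_pot': [(0.83, 713, [242.0, 94.0])]}
```

View pics/org.png

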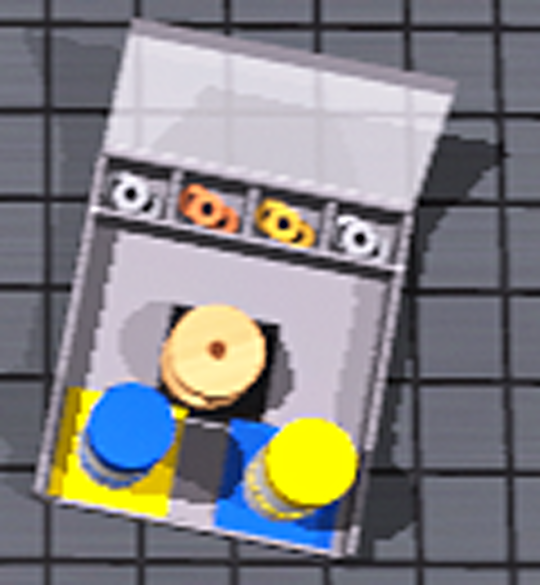

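View pics/tt.png

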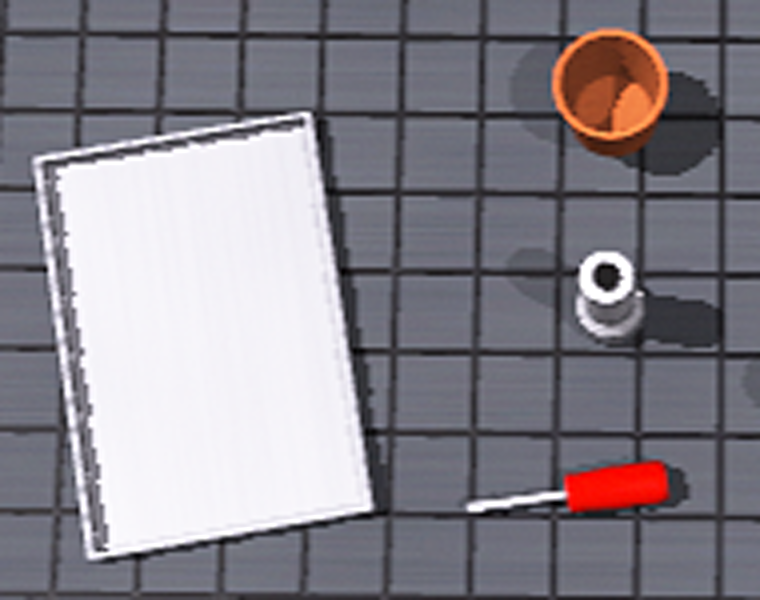

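```bash
cat > m.py <<'E'
from h import *
from scipy.optimize import least_squares
def pose(obs,x0):
    f=lambda p:np.concatenate([proj('top',[p[0]+x*np.cos(p[2])-y*np.sin(p[2]),p[1]+x*np.sin(p[2])+y*np.cos(p[2]),z])-uv for (x,y,z),uv in obs])
    r=least_squares(f,x0);return r.x,r.fun.reshape(-1,2).round(1).tolist()
px=lambda u,v,x0,y0,s:np.array([x0+(u+.5)/s-.5,y0+(v+.5)/s-.5])
o=lambda u,v:px(u,v,280,75,4.5)
obs=[((.1,.085,.03),o(104,153)),((.1,-.085,.03),o(414,212)),((.03,.03,.005),o(172,306)),((.03,-.03,.005),o(280,324)),((-.03,-.03,.005),o(262,422)),
((-.026,.013,.006),o(186,408)),((-.026,-.013,.006),o(232,420)),((-.09,.085,.012),o(38,492)),((-.09,-.085,.012),o(348,556))]
print('org',pose(obs,[.5,-.15,-.2]))
t=lambda u,v:px(u,v,90,70,4)
# top=far(+x): tray long axis along image vertical; tray x:= long axis
ob=[((.125,.085,.015),t(33,158)),((.125,-.085,.015),t(311,113)),((-.125,-.085,.015),t(373,508)),((-.125,.085,.015),t(92,559))]
print('tray',pose(ob,[.4,.2,.1]))
im=grab('top');sc=grab('scene')
for n,h0,h1,b,bs in(('Y',22,35,(330,160,365,195),(140,170,180,205)),('B',98,125,(298,155,325,186),(180,170,210,205))):
    for c,i,box in(('top',im,b),('scene',sc,bs)):
        m,l,s=hsvmask(i,h0,h1,140,80,box)
        k=1+np.argmax(s[1:,4]);mk=l==k
        p=ray(c,s[k,:2]+s[k,2:4]/2,.08)[:2]
        print(n,c,s[k],fit(c,mk,[(.022,.072),(.022,.094)],p))
for c in('top','scene'):
    for d in arm.masks_of('torch',c)[:1]: print('torch',c,d['score'],fit(c,d['pixels'],[(.02,0),(.02,.022),(.015,.032),(.015,.096)],ray(c,d['xy'],.05)[:2]))
    for d in arm.masks_of('spool',c)[:1]: print('spool',c,d['score'],fit(c,d['pixels'],[(.025,.005),(.025,.047)],ray(c,d['xy'],.03)[:2]))
    for d in arm.masks_of('clay_pot',c)[:1]: print('clay',c,d['score'],fit(c,d['pixels'],[(.022,0),(.034,.06)],ray(c,d['xy'],.03)[:2]))
print('screw',ray('top',t(470,508),.01),ray('top',t(668,480),.01), 'spooltop',ray('top',o(218,350),.047),'torchtop',ray('top',t(606,277),.1))
E
python3 m.py
```

```text
org (array([ 0.53582639, -0.2187325 , -0.18744211]), [[-0.4, -1.1], [-0.0, -0.9], [0.3, -0.7], [0.5, -0.0], [0.2, 2.0], [0.1, 0.0], [0.4, -0.6], [-0.9, 0.9], [-0.1, 0.4]])
tray (array([0.53854203, 0.23683339, 0.18701974]), [[0.4, 0.0], [-0.3, -0.6], [0.2, 0.3], [-0.3, 0.2]])Traceback (most recent call last):
  File "m.py", line 21, in <module>
    print(n,c,s[k],fit(c,mk,[(.022,.072),(.022,.094)],p))
                   ~~~^^^^^^^^^^^^^^^^^^^^^^^^^^^^^^^^^^
  File "h.py", line 26, in fit
    r=minimize(cost,np.array(x0)*1e3,method='Nelder-Mead',options=dict(initial_simplex=np.array(x0)*1e3+[[0,0],[8,0],[0,8]],xatol=.1,fatol=1e-4))
    res = _minimize_neldermead(fun, x0, args, callback, bounds=bounds,
                               **options)
    fxr = func(xr)
    fx = function(np.copy(x), *(wrapper_args + args))
  File "h.py", line 22, in cost
    P=np.array([proj(c,[p[0]/1e3+r*np.cos(a),p[1]/1e3+r*np.sin(a),z]) for r,z in circ for a in A])
                ~~~~^^^^^^^^^^^^^^^^^^^^^^^^^^^^^^^^^^^^^^^^^^^^^^^^^
  File "h.py", line 15, in proj
    k=arm.calibration(c);K=np.array(k['intrinsics']);T=np.array(k['T'])
ValueError: time passes only in moves, steps and waits
```

```bash
sed -i 's/^from station import arm/from station import arm\nfrom functools import lru_cache\n@lru_cache\ndef cal(c): return arm.calibration(c)/; s/k=arm.calibration(c)/k=cal(c)/' h.py; python3 m.py
```

```text
org (array([ 0.53582639, -0.2187325 , -0.18744211]), [[-0.4, -1.1], [-0.0, -0.9], [0.3, -0.7], [0.5, -0.0], [0.2, 2.0], [0.1, 0.0], [0.4, -0.6], [-0.9, 0.9], [-0.1, 0.4]])
tray (array([0.53854203, 0.23683339, 0.18701974]), [[0.4, 0.0], [-0.3, -0.6], [0.2, 0.3], [-0.3, 0.2]])
Y top [338 168  22  20 326] (array([ 470.6, -252.4]), np.float64(0.89))
Y scene [149 177  20  17 264] (array([ 470.4, -249.4]), np.float64(0.84))
B top [299 160  20  20 302] (array([ 489.9, -161.3]), np.float64(0.85))
B scene [187 178  19  17 254] (array([ 485.2, -159.5]), np.float64(0.82))
torch top 0.71 (array([555.1,  -9. ]), np.float64(0.9))
spool top 0.87 (array([ 536.8, -212. ]), np.float64(0.9))
clay top 0.9 (array([679.4,  -7. ]), np.float64(0.96))
torch scene 0.92 (array([554.5,  -7.2]), np.float64(0.89))
spool scene 0.62 (array([ 537.8, -211.5]), np.float64(0.8))
clay scene 0.8 (array([685.3,  -7.5]), np.float64(0.96))
screw [0.43336152 0.07334917 0.01      ] [ 0.45128068 -0.04516424  0.01      ] spooltop [ 0.53632952 -0.21241016  0.047     ] torchtop [ 0.55450317 -0.0096272   0.1       ]
```

Emit:
{"fn": "move_arm", "kwargs": {
  "deltas": [
    [15,-14,0,0,0,2.2],
    [25,-24,0,0,0,0],
    [25,-24,0,0,0,0],
    [25,-24,0,0,0,0],
    [25,-24,0,0,0,0]
  ],
  "claw": 60,
  "squeeze": 20
}}

```text
t: 2.42
eef_pos: [0.2669, 0.5467, 0.4047]
ee_rot: [-3.141, -0.0, -0.187]
force: [1.4, 0.5, -0.1]
width: 0.0674
```

Emit:
{"fn": "move_arm", "kwargs": {
  "deltas": [
    [25,-24,0,0,0,0],
    [25,-24,0,0,0,0],
    [25,-24,0,0,0,0],
    [25,-24,0,0,0,0],
    [25,-24,0,0,0,0]
  ]
}}

```text
t: 2.83
eef_pos: [0.3921, 0.4265, 0.405]
ee_rot: [-3.141, -0.0, -0.187]
force: [0.5, 0.3, 0.1]
width: 0.0667
```

Emit:
{"fn": "move_arm", "kwargs": {
  "deltas": [
    [25,-24,0,0,0,0],
    [25,-24,0,0,0,0],
    [25,-24,0,0,0,0],
    [25,-24,0,0,0,0],
    [20,-20,0,0,0,0]
  ]
}}

```text
t: 3.25
eef_pos: [0.5125, 0.3101, 0.4049]
ee_rot: [-3.141, -0.0, -0.188]
force: [0.4, 0.3, -0.8]
width: 0.0673
```

Emit:
{"fn": "move_arm", "kwargs": {
  "deltas": [
    [0,-30,0,0,0,0],
    [-2,-32,0,0,0,0],
    [-2,-32,0,0,0,0],
    [-2,-32,0,0,0,0],
    [-2,-32,0,0,0,0]
  ]
}}

```text
t: 3.67
eef_pos: [0.5028, 0.1523, 0.4048]
ee_rot: [-3.141, -0.0, -0.187]
force: [0.4, 0.3, 0.8]
width: 0.0672
```

Emit:
{"fn": "move_arm", "kwargs": {
  "deltas": [
    [-2,-32,0,0,0,0],
    [-2,-32,0,0,0,0],
    [-2,-32,0,0,0,0],
    [-2,-32,0,0,0,0],
    [-2,-32,0,0,0,0]
  ]
}}

```text
t: 4.08
eef_pos: [0.4927, -0.0077, 0.405]
ee_rot: [-3.141, -0.001, -0.187]
force: [0.8, 0.7, 0.3]
width: 0.067
```

Emit:
{"fn": "move_arm", "kwargs": {
  "deltas": [
    [-2,-32,0,0,0,0],
    [-2,-32,0,0,0,0],
    [-2,-32,0,0,0,0],
    [0,-16,0,0,0,0],
    [0,0,0,0,0,0]
  ]
}}

```text
t: 4.5
eef_pos: [0.4867, -0.1207, 0.4048]
ee_rot: [3.141, -0.0, -0.19]
force: [0.4, 0.3, -0.3]
width: 0.067
```

Emit:
{"fn": "move_arm", "kwargs": {
  "deltas": [
    [1,-20,-10,0,0,0],
    [0,-20,-20,0,0,0],
    [0,0,-25,0,0,0],
    [0,0,-25,0,0,0],
    [0,0,-25,0,0,0]
  ]
}}

```text
t: 4.92
eef_pos: [0.4881, -0.1582, 0.2989]
ee_rot: [-3.141, -0.001, -0.188]
force: [0.7, 0.2, -0.5]
width: 0.0669
```

Emit:
{"fn": "move_arm", "kwargs": {
  "deltas": [
    [0,0,-20,0,0,0],
    [0,0,-20,0,0,0],
    [0,0,-14,0,0,0],
    [0,0,-5,0,0,0],
    [0,0,0,0,0,0]
  ]
}}

```text
t: 5.33
eef_pos: [0.4879, -0.1578, 0.2396]
ee_rot: [3.141, 0.002, -0.187]
force: [0.0, 0.8, -0.1]
width: 0.0668
```

Emit:
{"fn": "move_arm", "kwargs": {
  "deltas": [
    [0,0,0,0,0,0],
    [0,0,0,0,0,0],
    [0,0,0,0,0,0],
    [0,0,0,0,0,0],
    [0,0,0,0,0,0]
  ],
  "claw": 255,
  "squeeze": 15
}}

```text
t: 5.75
eef_pos: [0.4884, -0.1582, 0.2415]
ee_rot: [-3.141, -0.002, -0.187]
force: [0.3, -0.7, 2.9]
width: 0.0433
```

Emit:
{"fn": "move_arm", "kwargs": {
  "deltas": [
    [0,0,0,0,0,0],
    [0,0,0,0,0,0],
    [0,0,5,0,0,0],
    [0,0,10,0,0,0],
    [0,0,0,0,0,0]
  ]
}}

```text
t: 6.17
eef_pos: [0.4886, -0.1582, 0.2573]
ee_rot: [-3.141, -0.002, -0.187]
force: [-0.2, 0.9, -0.5]
width: 0.0437
```

Emit:
{"fn": "move_arm", "kwargs": {
  "deltas": [
    [0,0,15,0,0,0],
    [0,0,25,0,0,0],
    [0,0,30,0,0,0],
    [0,0,25,0,0,0],
    [0,0,15,0,0,0]
  ]
}}

```text
t: 6.58
eef_pos: [0.4884, -0.1582, 0.3688]
ee_rot: [-3.141, -0.003, -0.187]
force: [1.4, -0.4, -1.3]
width: 0.0434
```

Emit:
{"fn": "move_arm", "kwargs": {
  "deltas": [
    [3,10,5,0,0,0],
    [6,20,0,0,0,0],
    [9,30,0,0,0,0],
    [9,30,0,0,0,0],
    [9,30,0,0,0,0]
  ]
}}

```text
t: 7.0
eef_pos: [0.5239, -0.0366, 0.3701]
ee_rot: [-3.141, 0.001, -0.188]
force: [1.1, -0.5, -1.3]
width: 0.0432
```

Emit:
{"fn": "move_arm", "kwargs": {
  "deltas": [
    [9,30,0,0,0,0],
    [9,30,0,0,0,0],
    [9,30,0,0,0,0],
    [9,30,0,0,0,0],
    [9,30,0,0,0,0]
  ]
}}

```text
t: 7.42
eef_pos: [0.5689, 0.1139, 0.3698]
ee_rot: [3.141, 0.001, -0.187]
force: [0.5, -0.5, -1.7]
width: 0.0435
```

Emit:
{"fn": "move_arm", "kwargs": {
  "deltas": [
    [9,30,0,0,0,0],
    [9,30,0,0,0,0],
    [9,30,0,0,0,0],
    [9,30,0,0,0,0],
    [6,20,0,0,0,0]
  ]
}}

```text
t: 7.83
eef_pos: [0.6111, 0.255, 0.3692]
ee_rot: [3.141, 0.001, -0.186]
force: [-0.2, 0.5, -1.3]
width: 0.0431
```

Emit:
{"fn": "move_arm", "kwargs": {
  "deltas": [
    [2,10,0,0,0,0],
    [0,0,-20,0,0,0],
    [0,0,-25,0,0,0],
    [0,0,-25,0,0,0],
    [0,0,-20,0,0,0]
  ]
}}

```text
t: 8.25
eef_pos: [0.6121, 0.2616, 0.278]
ee_rot: [3.14, 0.002, -0.188]
force: [-0.2, -1.3, -2.0]
width: 0.0431
```

Emit:
{"fn": "move_arm", "kwargs": {
  "deltas": [
    [0,0,-20,0,0,0],
    [0,0,-10,0,0,0],
    [0,0,-5,0,0,0],
    [0,0,-2,0,0,0],
    [0,0,-1,0,0,0]
  ]
}}

```text
t: 8.67
eef_pos: [0.6133, 0.262, 0.2431]
ee_rot: [-3.141, -0.001, -0.187]
force: [-0.3, -0.8, -1.2]
width: 0.0437
```

Emit:
{"fn": "move_arm", "kwargs": {
  "deltas": [
    [0,0,-1,0,0,0],
    [0,0,-1,0,0,0],
    [0,0,0,0,0,0],
    [0,0,0,0,0,0],
    [0,0,0,0,0,0]
  ]
}}

```text
t: 9.08
eef_pos: [0.6132, 0.2619, 0.2411]
ee_rot: [-3.141, -0.0, -0.187]
force: [0.0, -0.3, -2.1]
width: 0.0438
```

Emit:
{"fn": "move_arm", "kwargs": {
  "deltas": [
    [0,0,-1,0,0,0],
    [0,0,-1,0,0,0],
    [0,0,-0.5,0,0,0],
    [0,0,0,0,0,0],
    [0,0,0,0,0,0]
  ]
}}

```text
t: 9.5
eef_pos: [0.6133, 0.2618, 0.2385]
ee_rot: [-3.141, -0.0, -0.187]
force: [-0.8, -1.1, 2.3]
width: 0.0438
```

Emit:
{"fn": "move_arm", "kwargs": {
  "deltas": [
    [0,0,0,0,0,0],
    [0,0,0,0,0,0],
    [0,0,0,0,0,0],
    [0,0,5,0,0,0],
    [0,0,20,0,0,0]
  ],
  "claw": 60
}}

```text
t: 9.92
eef_pos: [0.6121, 0.2612, 0.2602]
ee_rot: [3.138, 0.004, -0.188]
force: [0.1, -0.0, -1.2]
width: 0.0661
```

Emit:
{"fn": "move_arm", "kwargs": {
  "deltas": [
    [0,0,30,0,0,0],
    [0,0,30,0,0,0],
    [-7,-24,20,0,0,0],
    [-9,-32,0,0,0,0],
    [-9,-32,0,0,0,0]
  ]
}}

```text
t: 10.33
eef_pos: [0.588, 0.1737, 0.3451]
ee_rot: [-3.139, -0.003, -0.186]
force: [-0.1, 0.2, -0.6]
width: 0.0669
```

Emit:
{"fn": "move_arm", "kwargs": {
  "deltas": [
    [-9,-32,0,0,0,0],
    [-9,-32,0,0,0,0],
    [-9,-32,0,0,0,0],
    [-9,-32,0,0,0,0],
    [-9,-32,0,0,0,0]
  ]
}}

```text
t: 10.75
eef_pos: [0.5424, 0.0124, 0.3437]
ee_rot: [-3.141, -0.001, -0.187]
force: [0.2, -0.1, 0.3]
width: 0.067
```

Emit:
{"fn": "move_arm", "kwargs": {
  "deltas": [
    [-9,-33,0,0,0,0],
    [-9,-33,0,0,0,0],
    [-9,-33,0,0,0,0],
    [-9,-33,0,0,0,0],
    [-9,-33,0,0,0,0]
  ]
}}

```text
t: 11.17
eef_pos: [0.4974, -0.1526, 0.3438]
ee_rot: [-3.141, -0.001, -0.187]
force: [0.5, -0.5, -0.5]
width: 0.0672
```

Emit:
{"fn": "move_arm", "kwargs": {
  "deltas": [
    [-9,-32,0,0,0,0],
    [-9,-32,0,0,0,0],
    [-6,-25,0,0,0,0],
    [0,-10,0,0,0,0],
    [0,0,0,0,0,0]
  ]
}}

```text
t: 11.58
eef_pos: [0.4738, -0.252, 0.3434]
ee_rot: [3.141, -0.0, -0.19]
force: [0.6, 1.0, 0.8]
width: 0.0674
```

```bash
python3 - <<'E'
from h import *
grab('top','p1.png',(90,60,400,220),2.4);print(arm.get_state()['eef_pos'])
E
```

```text
[ 0.47403117 -0.25088982  0.34330822]
```

View pics/p1.png

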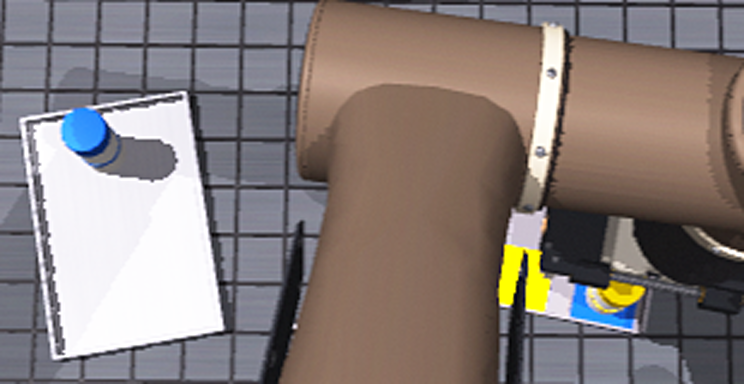

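Emit:
{"fn": "move_arm", "kwargs": {
  "deltas": [
    [-3,0,-15,0,0,0],
    [0,0,-25,0,0,0],
    [0,0,-25,0,0,0],
    [0,0,-20,0,0,0],
    [0,0,-12,0,0,0]
  ]
}}

```text
t: 12.05
eef_pos: [0.4709, -0.2487, 0.2442]
ee_rot: [-3.141, 0.002, -0.186]
force: [-1.2, 0.5, 0.2]
width: 0.0666
```

Emit:
{"fn": "move_arm", "kwargs": {
  "deltas": [
    [0,0,-5,0,0,0],
    [0,0,0,0,0,0],
    [0,0,0,0,0,0],
    [0,0,0,0,0,0],
    [0,0,0,0,0,0]
  ]
}}

```text
t: 12.47
eef_pos: [0.4716, -0.25, 0.2422]
ee_rot: [-3.142, -0.002, -0.187]
force: [-0.5, 0.6, 0.3]
width: 0.067
```

Emit:
{"fn": "move_arm", "kwargs": {
  "deltas": [
    [0,0,0,0,0,0],
    [0,0,0,0,0,0],
    [0,0,0,0,0,0],
    [0,0,0,0,0,0],
    [0,0,0,0,0,0]
  ],
  "claw": 255,
  "squeeze": 15
}}

```text
t: 12.88
eef_pos: [0.4711, -0.2502, 0.2413]
ee_rot: [-3.142, -0.0, -0.188]
force: [0.4, 1.4, 1.1]
width: 0.0433
```

Emit:
{"fn": "move_arm", "kwargs": {
  "deltas": [
    [0,0,0,0,0,0],
    [0,0,0,0,0,0],
    [0,0,5,0,0,0],
    [0,0,10,0,0,0],
    [0,0,0,0,0,0]
  ]
}}

```text
t: 13.3
eef_pos: [0.4718, -0.2504, 0.258]
ee_rot: [3.141, -0.002, -0.187]
force: [0.9, -0.3, -1.0]
width: 0.0434
```

Emit:
{"fn": "move_arm", "kwargs": {
  "deltas": [
    [0,0,15,0,0,0],
    [0,0,25,0,0,0],
    [0,0,30,0,0,0],
    [0,0,25,0,0,0],
    [0,0,15,0,0,0]
  ]
}}

```text
t: 13.72
eef_pos: [0.4715, -0.2503, 0.3696]
ee_rot: [3.141, -0.004, -0.187]
force: [0.6, -0.2, -1.4]
width: 0.0439
```

Emit:
{"fn": "move_arm", "kwargs": {
  "deltas": [
    [1,10,3,0,0,0],
    [3,20,0,0,0,0],
    [4,30,0,0,0,0],
    [4,30,0,0,0,0],
    [4,30,0,0,0,0]
  ]
}}

```text
t: 14.13
eef_pos: [0.4866, -0.1287, 0.3685]
ee_rot: [-3.141, 0.001, -0.189]
force: [1.1, -0.3, -1.6]
width: 0.0434
```

Emit:
{"fn": "move_arm", "kwargs": {
  "deltas": [
    [4,30,0,0,0,0],
    [4,30,0,0,0,0],
    [4,30,0,0,0,0],
    [4,30,0,0,0,0],
    [4,30,0,0,0,0]
  ]
}}

```text
t: 14.55
eef_pos: [0.5065, 0.0217, 0.3686]
ee_rot: [3.142, 0.001, -0.187]
force: [0.9, -0.3, -0.6]
width: 0.0437
```

Emit:
{"fn": "move_arm", "kwargs": {
  "deltas": [
    [4,30,0,0,0,0],
    [4,30,0,0,0,0],
    [4,30,0,0,0,0],
    [4,30,0,0,0,0],
    [4,30,0,0,0,0]
  ]
}}

```text
t: 14.97
eef_pos: [0.5264, 0.1717, 0.3684]
ee_rot: [3.141, 0.001, -0.187]
force: [1.4, -0.5, -1.3]
width: 0.0435
```

Emit:
{"fn": "move_arm", "kwargs": {
  "deltas": [
    [4,30,0,0,0,0],
    [4,20,0,0,0,0],
    [2,17,0,0,0,0],
    [0,0,-15,0,0,0],
    [0,0,-25,0,0,0]
  ]
}}

```text
t: 15.38
eef_pos: [0.5377, 0.2385, 0.3307]
ee_rot: [-3.138, -0.003, -0.186]
force: [0.1, 1.0, -2.1]
width: 0.0434
```

Emit:
{"fn": "move_arm", "kwargs": {
  "deltas": [
    [0,0,-30,0,0,0],
    [0,0,-25,0,0,0],
    [0,0,-20,0,0,0],
    [0,0,-10,0,0,0],
    [0,0,-5,0,0,0]
  ]
}}

```text
t: 15.8
eef_pos: [0.5369, 0.2364, 0.238]
ee_rot: [3.139, 0.001, -0.187]
force: [-4.9, -1.9, 24.4]
width: 0.0436
```

Emit:
{"fn": "move_arm", "kwargs": {
  "deltas": [
    [0,0,1,0,0,0],
    [0,0,0,0,0,0],
    [0,0,0,0,0,0],
    [0,0,0,0,0,0],
    [0,0,0,0,0,0]
  ]
}}

```text
t: 16.22
eef_pos: [0.5372, 0.2369, 0.2408]
ee_rot: [-3.141, -0.001, -0.187]
force: [0.0, 0.4, -0.9]
width: 0.0434
```

Emit:
{"fn": "move_arm", "kwargs": {
  "deltas": [
    [0,0,0,0,0,0],
    [0,0,0,0,0,0],
    [0,0,0,0,0,0],
    [0,0,5,0,0,0],
    [0,0,20,0,0,0]
  ],
  "claw": 60
}}

```text
t: 16.63
eef_pos: [0.5362, 0.2362, 0.2629]
ee_rot: [3.138, 0.004, -0.188]
force: [-0.5, 0.1, 0.8]
width: 0.0658
```

Emit:
{"fn": "move_arm", "kwargs": {
  "deltas": [
    [0,0,30,0,0,0],
    [0,0,30,0,0,0],
    [0,-14,20,0,0,0],
    [0,-24,0,0,0,0],
    [0,-34,0,0,0,0]
  ]
}}

```text
t: 17.05
eef_pos: [0.5375, 0.1657, 0.3474]
ee_rot: [-3.139, -0.003, -0.185]
force: [0.4, -0.5, -0.8]
width: 0.0666
```

Emit:
{"fn": "move_arm", "kwargs": {
  "deltas": [
    [0,-35,0,0,0,0],
    [0,-35,0,0,0,0],
    [0,-35,0,0,0,0],
    [0,-35,0,0,0,0],
    [0,0,0,0,0,0]
  ]
}}

```text
t: 17.47
eef_pos: [0.5363, 0.0205, 0.3457]
ee_rot: [3.141, 0.0, -0.191]
force: [0.3, 0.0, 0.2]
width: 0.0672
```

```bash
python3 - <<'E'
from h import *
im=grab('scene','p2.png',(110,150,440,290),2.2);tp=grab('top');print(arm.get_state()['eef_pos'])
for n,h0,h1,b,x0 in(('Y',22,35,(90,120,180,220),(.538,.237)),('B',98,125,(90,90,180,150),(.613,.262))):
    m,l,s=hsvmask(tp,h0,h1,140,80,b);k=1+np.argmax(s[1:,4]);print(n,s[k],fit('top',l==k,[(.022,.069),(.022,.091)],x0))
E
```

```text
[0.5370087  0.02342281 0.34569633]
Y [124 139  21  19 246] (array([535. , 235.5]), np.float64(0.66))Traceback (most recent call last):
  File "<stdin>", line 4, in <module>
    return _wrapfunc(a, 'argmax', axis=axis, out=out, **kwds)
    return bound(*args, **kwds)
ValueError: attempt to get argmax of an empty sequence
```

View pics/p2.png

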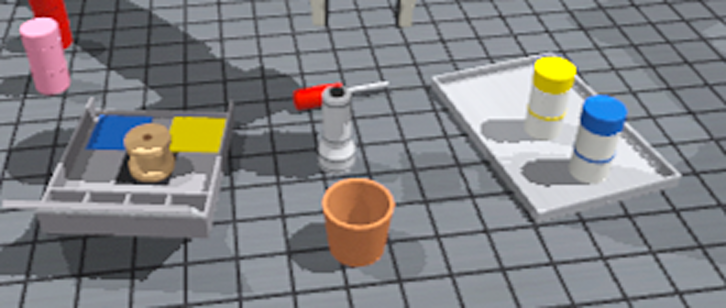

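Emit:
{"fn": "move_arm", "kwargs": {
  "deltas": [
    [0,-25,0,0,0,0],
    [0,-35,0,0,0,0],
    [0,-35,0,0,0,0],
    [0,-35,0,0,0,0],
    [0,-35,0,0,0,0]
  ],
  "claw": 35
}}

```text
t: 17.98
eef_pos: [0.5374, -0.1405, 0.3456]
ee_rot: [-3.141, -0.001, -0.185]
force: [1.2, 0.7, 0.1]
width: 0.0755
```

Emit:
{"fn": "move_arm", "kwargs": {
  "deltas": [
    [0,-35,0,0,0,0],
    [0,-25,0,0,0,0],
    [0,-10,0,0,0,0],
    [0,0,-20,0,0,0],
    [0,0,-25,0,0,0]
  ]
}}

```text
t: 18.4
eef_pos: [0.5384, -0.2102, 0.3017]
ee_rot: [-3.141, -0.005, -0.188]
force: [0.1, -0.3, -1.2]
width: 0.0758
```

Emit:
{"fn": "move_arm", "kwargs": {
  "deltas": [
    [0,0,-25,0,0,0],
    [0,0,-25,0,0,0],
    [0,0,-20,0,0,0],
    [0,0,-15,0,0,0],
    [0,0,-5,0,0,0]
  ]
}}

```text
t: 18.82
eef_pos: [0.5368, -0.2089, 0.2077]
ee_rot: [3.141, 0.004, -0.186]
force: [-0.4, -0.6, 0.8]
width: 0.0753
```

Emit:
{"fn": "move_arm", "kwargs": {
  "deltas": [
    [0,0,-5,0,0,0],
    [0,0,-3,0,0,0],
    [0,0,0,0,0,0],
    [0,0,0,0,0,0],
    [0,0,0,0,0,0]
  ]
}}

```text
t: 19.23
eef_pos: [0.5375, -0.2101, 0.2031]
ee_rot: [-3.141, -0.002, -0.187]
force: [-0.3, -0.7, -0.1]
width: 0.0757
```

Emit:
{"fn": "move_arm", "kwargs": {
  "deltas": [
    [0,0,0,0,0,0],
    [0,0,0,0,0,0],
    [0,0,0,0,0,0],
    [0,0,0,0,0,0],
    [0,0,0,0,0,0]
  ],
  "claw": 255,
  "squeeze": 12
}}

```text
t: 19.65
eef_pos: [0.5371, -0.2102, 0.2023]
ee_rot: [3.142, -0.0, -0.187]
force: [-0.0, -0.1, 1.7]
width: 0.0489
```

Emit:
{"fn": "move_arm", "kwargs": {
  "deltas": [
    [0,0,0,0,0,0],
    [0,0,0,0,0,0],
    [0,0,5,0,0,0],
    [0,0,10,0,0,0],
    [0,0,20,0,0,0]
  ]
}}

```text
t: 20.07
eef_pos: [0.5363, -0.21, 0.2361]
ee_rot: [3.141, 0.004, -0.188]
force: [0.3, 0.2, -0.6]
width: 0.0492
```

Emit:
{"fn": "move_arm", "kwargs": {
  "deltas": [
    [0,0,30,0,0,0],
    [0,0,30,0,0,0],
    [0,0,30,0,0,0],
    [0,0,20,0,0,0],
    [0,0,10,0,0,0]
  ]
}}

```text
t: 20.48
eef_pos: [0.5375, -0.2103, 0.3615]
ee_rot: [-3.141, -0.006, -0.187]
force: [-0.2, 0.1, -0.4]
width: 0.0492
```

Emit:
{"fn": "move_arm", "kwargs": {
  "deltas": [
    [-2,10,0,0,0,0],
    [-3,20,0,0,0,0],
    [-5,29,0,0,0,0],
    [-5,29,0,0,0,0],
    [-5,29,0,0,0,0]
  ]
}}

```text
t: 20.9
eef_pos: [0.516, -0.0919, 0.3557]
ee_rot: [3.141, 0.002, -0.189]
force: [1.8, -0.1, -1.4]
width: 0.0491
```

Emit:
{"fn": "move_arm", "kwargs": {
  "deltas": [
    [-5,29,0,0,0,0],
    [-5,29,0,0,0,0],
    [-5,29,0,0,0,0],
    [-5,29,0,0,0,0],
    [-5,29,0,0,0,0]
  ]
}}

```text
t: 21.32
eef_pos: [0.4908, 0.0533, 0.356]
ee_rot: [3.141, 0.002, -0.188]
force: [1.1, 0.3, -0.8]
width: 0.0493
```

Emit:
{"fn": "move_arm", "kwargs": {
  "deltas": [
    [-5,29,0,0,0,0],
    [-5,29,0,0,0,0],
    [-5,29,0,0,0,0],
    [-5,29,0,0,0,0],
    [-5,29,0,0,0,0]
  ]
}}

```text
t: 21.73
eef_pos: [0.4658, 0.1982, 0.356]
ee_rot: [3.14, 0.002, -0.187]
force: [0.6, 0.0, -0.5]
width: 0.0491
```

Emit:
{"fn": "move_arm", "kwargs": {
  "deltas": [
    [-5,20,0,0,0,0],
    [-2,5,0,0,0,0],
    [0,0,-20,0,0,0],
    [0,0,-30,0,0,0],
    [0,0,-30,0,0,0]
  ]
}}

```text
t: 22.15
eef_pos: [0.4594, 0.2217, 0.2761]
ee_rot: [-3.141, -0.0, -0.187]
force: [0.2, 0.9, -0.6]
width: 0.0492
```

Emit:
{"fn": "move_arm", "kwargs": {
  "deltas": [
    [0,0,-30,0,0,0],
    [0,0,-20,0,0,0],
    [0,0,-15,0,0,0],
    [0,0,-6,0,0,0],
    [0,0,0,0,0,0]
  ]
}}

```text
t: 22.57
eef_pos: [0.4593, 0.221, 0.2043]
ee_rot: [3.138, 0.003, -0.188]
force: [-0.6, 0.9, -1.6]
width: 0.0489
```

Emit:
{"fn": "move_arm", "kwargs": {
  "deltas": [
    [0,0,-1,0,0,0],
    [0,0,-1,0,0,0],
    [0,0,-1,0,0,0],
    [0,0,0,0,0,0],
    [0,0,0,0,0,0]
  ]
}}

```text
t: 22.98
eef_pos: [0.4602, 0.2219, 0.2038]
ee_rot: [-3.141, -0.001, -0.187]
force: [0.8, -0.7, -0.4]
width: 0.0493
```

Emit:
{"fn": "move_arm", "kwargs": {
  "deltas": [
    [0,0,-1,0,0,0],
    [0,0,-1,0,0,0],
    [0,0,0,0,0,0],
    [0,0,0,0,0,0],
    [0,0,0,0,0,0]
  ]
}}

```text
t: 23.4
eef_pos: [0.4602, 0.2219, 0.2013]
ee_rot: [-3.141, -0.0, -0.187]
force: [-0.7, 0.5, 0.8]
width: 0.0493
```

Emit:
{"fn": "move_arm", "kwargs": {
  "deltas": [
    [0,0,-1,0,0,0],
    [0,0,0,0,0,0],
    [0,0,0,0,0,0],
    [0,0,0,0,0,0],
    [0,0,0,0,0,0]
  ]
}}

```text
t: 23.82
eef_pos: [0.4603, 0.2219, 0.201]
ee_rot: [-3.141, -0.001, -0.187]
force: [-2.7, -1.3, 11.0]
width: 0.0492
```

Emit:
{"fn": "move_arm", "kwargs": {
  "deltas": [
    [0,0,0.5,0,0,0],
    [0,0,0,0,0,0],
    [0,0,0,0,0,0],
    [0,0,5,0,0,0],
    [0,0,20,0,0,0]
  ],
  "claw": 60
}}

```text
t: 24.23
eef_pos: [0.4592, 0.221, 0.2235]
ee_rot: [3.137, 0.003, -0.188]
force: [-0.0, -0.4, 0.1]
width: 0.0665
```

Emit:
{"fn": "move_arm", "kwargs": {
  "deltas": [
    [0,0,30,0,0,0],
    [0,0,30,0,0,0],
    [0,0,30,0,0,0],
    [5,-10,25,0,0,0],
    [10,-20,10,0,0,0]
  ]
}}

```text
t: 24.65
eef_pos: [0.4756, 0.193, 0.355]
ee_rot: [-3.137, -0.004, -0.185]
force: [1.0, 0.5, 0.3]
width: 0.0669
```

Emit:
{"fn": "move_arm", "kwargs": {
  "deltas": [
    [10,-25,0,0,0,0],
    [10,-25,0,0,0,0],
    [10,-25,0,0,0,0],
    [0,0,0,0,0,0],
    [0,0,0,0,0,0]
  ]
}}

```text
t: 25.07
eef_pos: [0.5053, 0.1157, 0.3508]
ee_rot: [3.142, 0.0, -0.19]
force: [0.2, 0.7, 0.5]
width: 0.0672
```

```bash
python3 - <<'E'
from h import *
im=grab('scene','p3s.png',(110,150,440,290),2.3);tp=grab('top','p3t.png',(270,75,400,205),4.5);print(arm.get_state()['eef_pos'])
for n,h0,h1 in(('Y',22,35),('B',98,125)):
  for c,i,b in(('top',tp,(280,140,370,205)),('scene',im,(140,190,220,230))):
    m,l,s=hsvmask(i,h0,h1,140,60,b);k=1+np.argmax(s[1:,4])
    q=cv2.minAreaRect(np.argwhere(l==k)[:,::-1].astype(np.float32)); hull=cv2.convexHull(np.argwhere(l==k)[:,::-1].astype(np.int32))
    W=np.array([ray(c,p[0],.006)[:2]*1e3 for p in hull],np.float32);r=cv2.minAreaRect(W);print(n,c,s[k],np.round(r[0],1),np.round(r[1],1),round(r[2],1))
E
```

```text
[0.5050401  0.11692013 0.35070176]
Y top [291 161  31  29 655] [ 489.2 -164. ] [65.4 60.7] 79.1
Y scene [184 203  28  17 386] [ 491.9 -162. ] [63.  64.1] 81.4
B top [328 168  30  29 646] [ 472.5 -251.4] [64.1 60.2] 79.1
B scene [149 202  30  17 376] [ 475.2 -248.3] [63.7 62.4] 78.8
```

View pics/p3t.png

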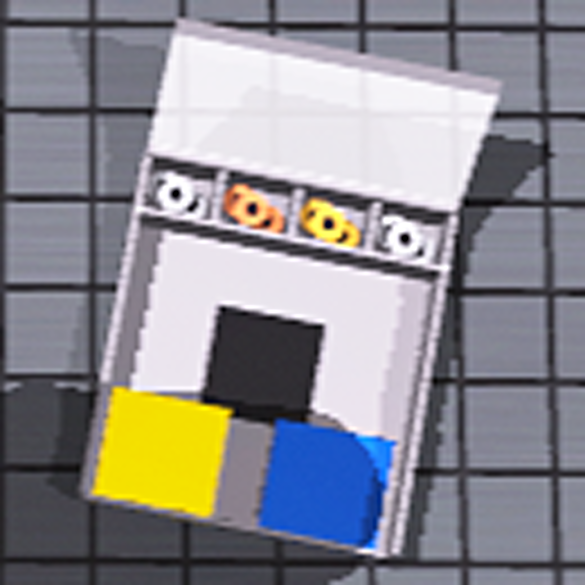

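View pics/p3s.png

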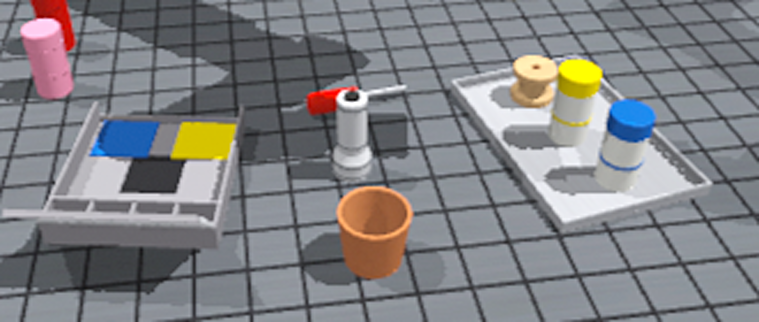

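```bash
python3 - <<'E'
from h import *
print(ray('top',(328.3,155.5),.0055))
C=np.array([(132,158),(184,157),(177,192),(123,192)])  # scene crop corners
from cv2 import minAreaRect
im=arm.grab_frame('scene');g=im.max(2)
b=np.zeros(g.shape,bool);b[215:240,158:196]=1
m=((g<60)&b).astype(np.uint8);n,l,s,ce=cv2.connectedComponentsWithStats(m);k=1+np.argmax(s[1:,4]);print(s[k],ce[k])
for c,i,bx in(('scene',im,(158,215,196,240)),('top',arm.grab_frame('top'),(312,138,346,172))):
    g=i.max(2);b=np.zeros(g.shape,bool);b[bx[1]:bx[3],bx[0]:bx[2]]=1
    n,l,s,_=cv2.connectedComponentsWithStats(((g<60)&b).astype(np.uint8));k=1+np.argmax(s[1:,4])
    W=np.array([ray(c,p[0],.0055)[:2]*1e3 for p in cv2.convexHull(np.argwhere(l==k)[:,::-1].astype(np.int32))],np.float32);print(c,s[k],minAreaRect(W))
for d in arm.masks_of('torch','scene')[:1]: print('torch',d['score'],fit('scene',d['pixels'],[(.02,0),(.02,.022),(.015,.032),(.015,.096)],ray('scene',d['xy'],.05)[:2]))
E
```

```text
[ 0.53717697 -0.21919823  0.0055    ]
[163 220  27  14  48] [177.3125 229.9375]
scene [163 220  27  14  48] ((543.1484985351562, -215.82635498046875), (56.54225540161133, 46.761131286621094), 81.61772918701172)
top [315 143  26  26 512] ((534.817138671875, -218.27731323242188), (56.22719192504883, 58.066707611083984), 79.4371109008789)
torch 0.59 (array([555. ,  -7.1]), np.float64(0.86))
```

Emit:
{"fn": "move_arm", "kwargs": {
  "deltas": [
    [6,-15,0,0,0,0],
    [12,-30,0,0,0,0],
    [14,-35,0,0,0,0],
    [12,-30,0,0,0,0],
    [6,-15,0,0,0,0]
  ]
}}

```text
t: 25.73
eef_pos: [0.5559, -0.0098, 0.3506]
ee_rot: [3.141, 0.0, -0.187]
force: [0.5, -0.1, -0.2]
width: 0.0668
```

Emit:
{"fn": "move_arm", "kwargs": {
  "deltas": [
    [0,0,-20,0,0,0],
    [0,0,-30,0,0,0],
    [0,0,-30,0,0,0],
    [0,0,-20,0,0,0],
    [0,0,-8,0,0,0]
  ]
}}

```text
t: 26.15
eef_pos: [0.554, -0.0078, 0.2396]
ee_rot: [3.14, 0.004, -0.187]
force: [-1.2, 0.7, 1.0]
width: 0.0671
```

Emit:
{"fn": "move_arm", "kwargs": {
  "deltas": [
    [0,0,-3,0,0,0],
    [0,0,0,0,0,0],
    [0,0,0,0,0,0],
    [0,0,0,0,0,0],
    [0,0,0,0,0,0]
  ]
}}

```text
t: 26.57
eef_pos: [0.5556, -0.0079, 0.241]
ee_rot: [-3.141, -0.002, -0.187]
force: [0.2, -0.0, 0.3]
width: 0.0666
```

Emit:
{"fn": "move_arm", "kwargs": {
  "deltas": [
    [0,0,0,0,0,0],
    [0,0,0,0,0,0],
    [0,0,0,0,0,0],
    [0,0,0,0,0,0],
    [0,0,0,0,0,0]
  ],
  "claw": 255,
  "squeeze": 12
}}

```text
t: 26.98
eef_pos: [0.5551, -0.0082, 0.2397]
ee_rot: [-3.142, -0.0, -0.187]
force: [0.4, -0.2, 0.2]
width: 0.0394
```

Emit:
{"fn": "move_arm", "kwargs": {
  "deltas": [
    [0,0,0,0,0,0],
    [0,0,0,0,0,0],
    [0,0,0,0,0,0],
    [0,0,5,0,0,0],
    [0,0,5,0,0,0]
  ]
}}

```text
t: 27.4
eef_pos: [0.5549, -0.0082, 0.2496]
ee_rot: [3.141, 0.001, -0.187]
force: [-0.1, 0.0, -1.0]
width: 0.0293
```

Emit:
{"fn": "move_arm", "kwargs": {
  "deltas": [
    [0,0,10,0,0,0],
    [0,0,20,0,0,0],
    [0,0,20,0,0,0],
    [0,0,10,0,0,0],
    [0,0,0,0,0,0]
  ]
}}

```text
t: 27.82
eef_pos: [0.5559, -0.008, 0.3128]
ee_rot: [-3.139, -0.005, -0.187]
force: [-0.3, 0.7, -0.8]
width: 0.0287
```

Emit:
{"fn": "move_arm", "kwargs": {
  "deltas": [
    [-1,-12,0,0,0,0],
    [-2,-24,0,0,0,0],
    [-2,-30,0,0,0,0],
    [-2,-30,0,0,0,0],
    [-3,-30,0,0,0,0]
  ]
}}

```text
t: 28.23
eef_pos: [0.5444, -0.1356, 0.3084]
ee_rot: [3.141, 0.002, -0.187]
force: [1.3, -0.7, -0.7]
width: 0.0288
```

Emit:
{"fn": "move_arm", "kwargs": {
  "deltas": [
    [-3,-30,0,0,0,0],
    [-3,-28,0,0,0,0],
    [-2,-18,0,0,0,0],
    [0,-8,0,0,0,0],
    [0,0,0,0,0,0]
  ]
}}

```text
t: 28.65
eef_pos: [0.5363, -0.22, 0.3083]
ee_rot: [3.141, 0.002, -0.19]
force: [0.8, 0.3, -0.7]
width: 0.029
```

Emit:
{"fn": "move_arm", "kwargs": {
  "deltas": [
    [0,0,-15,0,0,0],
    [0,0,-20,0,0,0],
    [0,0,-15,0,0,0],
    [0,0,-5,0,0,0],
    [0,0,0,0,0,0]
  ]
}}

```text
t: 29.07
eef_pos: [0.5366, -0.2176, 0.2529]
ee_rot: [3.141, 0.004, -0.187]
force: [-0.3, 0.1, -0.6]
width: 0.0293
```

```bash
python3 - <<'E'
from h import *
grab('scene','p4.png',(120,140,280,270),4.5);print(arm.get_state()['eef_pos'],arm.get_state()['force'])
E
```

```text
[ 0.53712467 -0.21767979  0.25411565] [ 0.03012115  0.34239808 -0.85169472]
```

View pics/p4.png

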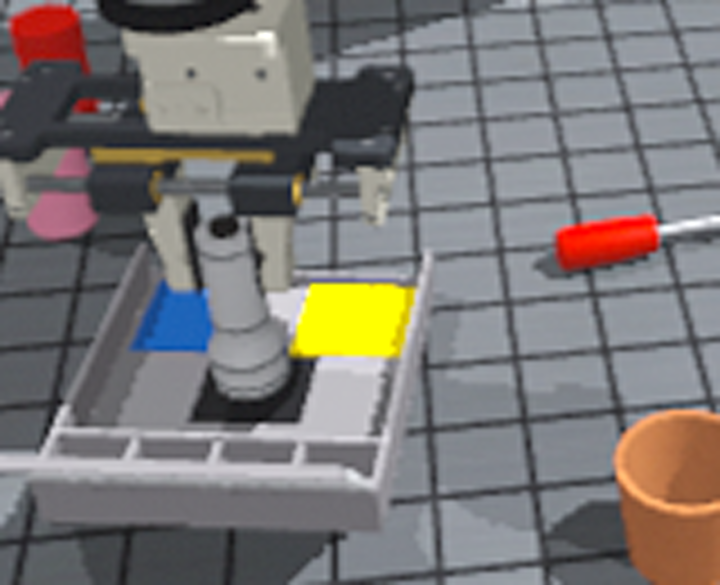

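```bash
python3 - <<'E'
from h import *
for z in(.012,.112): print(((proj('scene',[.537,-.218,z])-[120,140])+.5)*4.5)
E
```

```text
[249.3065321  374.64955558]
[221.05253792 224.20341066]
```

Emit:
{"fn": "move_arm", "kwargs": {
  "deltas": [
    [0,0,-3,0,0,0],
    [0,0,-2,0,0,0],
    [0,0,-1,0,0,0],
    [0,0,0,0,0,0],
    [0,0,0,0,0,0]
  ]
}}

```text
t: 29.53
eef_pos: [0.5372, -0.2182, 0.249]
ee_rot: [-3.142, -0.001, -0.187]
force: [-0.2, 0.1, -0.3]
width: 0.0291
```

Emit:
{"fn": "move_arm", "kwargs": {
  "deltas": [
    [0,0,-1,0,0,0],
    [0,0,0,0,0,0],
    [0,0,0,0,0,0],
    [0,0,0,0,0,0],
    [0,0,0,0,0,0]
  ]
}}

```text
t: 29.95
eef_pos: [0.5371, -0.2182, 0.2477]
ee_rot: [-3.142, -0.0, -0.187]
force: [0.1, 0.5, -0.7]
width: 0.0291
```

Emit:
{"fn": "move_arm", "kwargs": {
  "deltas": [
    [0,0,-1,0,0,0],
    [0,0,0,0,0,0],
    [0,0,0,0,0,0],
    [0,0,0,0,0,0],
    [0,0,0,0,0,0]
  ]
}}

```text
t: 30.37
eef_pos: [0.5371, -0.2182, 0.2466]
ee_rot: [3.142, 0.0, -0.187]
force: [0.2, 0.8, -1.6]
width: 0.0292
```

Emit:
{"fn": "move_arm", "kwargs": {
  "deltas": [
    [0,0,-1,0,0,0],
    [0,0,0,0,0,0],
    [0,0,0,0,0,0],
    [0,0,0,0,0,0],
    [0,0,0,0,0,0]
  ]
}}

```text
t: 30.78
eef_pos: [0.5372, -0.2181, 0.2457]
ee_rot: [-3.142, 0.0, -0.187]
force: [0.1, -0.2, -0.5]
width: 0.029
```

Emit:
{"fn": "move_arm", "kwargs": {
  "deltas": [
    [0,0,-0.7,0,0,0],
    [0,0,0,0,0,0],
    [0,0,0,0,0,0],
    [0,0,0,0,0,0],
    [0,0,0,0,0,0]
  ]
}}

```text
t: 31.2
eef_pos: [0.5371, -0.2182, 0.2449]
ee_rot: [3.142, 0.0, -0.187]
force: [0.2, -0.4, -2.2]
width: 0.0291
```

Emit:
{"fn": "move_arm", "kwargs": {
  "deltas": [
    [0,0,-1,0,0,0],
    [0,0,0,0,0,0],
    [0,0,0,0,0,0],
    [0,0,0,0,0,0],
    [0,0,0,0,0,0]
  ]
}}

```text
t: 31.62
eef_pos: [0.5372, -0.2181, 0.244]
ee_rot: [-3.142, -0.0, -0.187]
force: [-0.6, -0.1, -1.2]
width: 0.029
```

Emit:
{"fn": "move_arm", "kwargs": {
  "deltas": [
    [0,0,-0.7,0,0,0],
    [0,0,0,0,0,0],
    [0,0,0,0,0,0],
    [0,0,0,0,0,0],
    [0,0,0,0,0,0]
  ]
}}

```text
t: 32.03
eef_pos: [0.5373, -0.2182, 0.2436]
ee_rot: [3.142, -0.001, -0.187]
force: [-0.6, 0.7, 4.0]
width: 0.0295
```

Emit:
{"fn": "move_arm", "kwargs": {
  "deltas": [
    [0,0,-0.7,0,0,0],
    [0,0,0,0,0,0],
    [0,0,0,0,0,0],
    [0,0,0,0,0,0],
    [0,0,0,0,0,0]
  ]
}}

```text
t: 32.45
eef_pos: [0.5374, -0.2181, 0.2435]
ee_rot: [3.141, -0.001, -0.187]
force: [-1.9, 1.7, 10.4]
width: 0.029
```

Emit:
{"fn": "move_arm", "kwargs": {
  "deltas": [
    [0,0,0.7,0,0,0],
    [0,0,0,0,0,0],
    [0,0,0,0,0,0],
    [0,0,0,0,0,0],
    [0,0,5,0,0,0]
  ],
  "claw": 70
}}

```text
t: 32.87
eef_pos: [0.5367, -0.2181, 0.2473]
ee_rot: [3.142, 0.002, -0.188]
force: [0.0, 0.2, -0.4]
width: 0.0568
```

Emit:
{"fn": "move_arm", "kwargs": {
  "deltas": [
    [0,0,15,0,0,0],
    [0,0,25,0,0,0],
    [0,0,30,0,0,0],
    [0,0,25,0,0,0],
    [0,10,0,0,0,0]
  ]
}}

```text
t: 33.28
eef_pos: [0.5386, -0.2093, 0.349]
ee_rot: [3.141, -0.008, -0.187]
force: [1.1, 0.2, 1.0]
width: 0.0639
```

Emit:
{"fn": "move_arm", "kwargs": {
  "deltas": [
    [0,25,0,0,0,0],
    [0,35,0,0,0,0],
    [0,35,0,0,0,0],
    [0,35,0,0,0,0],
    [0,35,0,0,0,0]
  ]
}}

```text
t: 33.7
eef_pos: [0.5367, -0.0417, 0.3435]
ee_rot: [-3.141, -0.0, -0.188]
force: [1.1, 0.4, -0.4]
width: 0.0635
```

Emit:
{"fn": "move_arm", "kwargs": {
  "deltas": [
    [0,35,0,0,0,0],
    [0,35,0,0,0,0],
    [0,35,0,0,0,0],
    [0,35,0,0,0,0],
    [0,35,0,0,0,0]
  ]
}}

```text
t: 34.12
eef_pos: [0.5367, 0.1336, 0.3435]
ee_rot: [-3.141, -0.0, -0.187]
force: [1.0, 0.1, -0.4]
width: 0.0632
```

Emit:
{"fn": "move_arm", "kwargs": {
  "deltas": [
    [0,35,0,0,0,0],
    [0,35,0,0,0,0],
    [0,25,0,0,0,0],
    [0,10,0,0,0,0],
    [0,0,0,0,0,0]
  ]
}}

```text
t: 34.53
eef_pos: [0.537, 0.2391, 0.343]
ee_rot: [3.142, 0.0, -0.185]
force: [0.6, 0.1, 0.4]
width: 0.0637
```

```bash
python3 - <<'E'
from h import *
im=grab('scene','p5.png',(110,130,440,290),2.3);print(arm.get_state()['eef_pos'])
for n,h0,h1,b,x0 in(('Y',22,35,(340,160,390,200),(.537,.237)),('B',98,125,(340,180,410,220),(.613,.262))):
    m,l,s=hsvmask(im,h0,h1,140,80,b)
    if len(s)>1:
        k=1+np.argmax(s[1:,4]);print(n,s[k],fit('scene',l==k,[(.022,.069),(.022,.091)],x0))
for c in('scene','top'):
    if c=='top': arm.grab_frame(c)
    for d in arm.masks_of('torch',c)[:1]: print('torch',c,d['score'],d['xy'],fit(c,d['pixels'],[(.02,.005),(.02,.027),(.015,.037),(.015,.101)],ray(c,d['xy'],.05)[:2]))
E
```

```text
[0.53689972 0.23766119 0.34294301]
Y [352 176  20  17 267] (array([537. , 239.2]), np.float64(0.84))
B [374 193  21  19 310] (array([611.9, 264.8]), np.float64(0.82))
torch scene 0.65 [172.6, 212.1] (array([ 537.4, -218.3]), np.float64(0.86))
torch top 0.66 [331.6, 152.6] (array([ 537.1, -217.1]), np.float64(0.89))
```

View pics/p5.png

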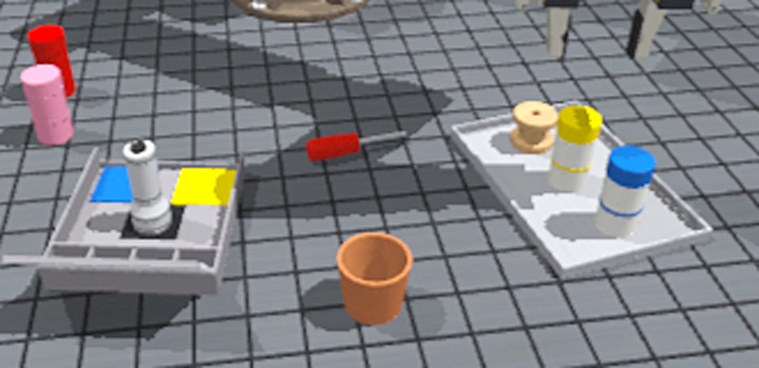

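Emit:
{"fn": "move_arm", "kwargs": {
  "deltas": [
    [0,0,-20,0,0,0],
    [0,0,-30,0,0,0],
    [0,0,-25,0,0,0],
    [0,0,-18,0,0,0],
    [0,0,-8,0,0,0]
  ]
}}

```text
t: 35.15
eef_pos: [0.5365, 0.2349, 0.2398]
ee_rot: [3.139, 0.003, -0.189]
force: [-0.8, 0.7, 0.3]
width: 0.0635
```

Emit:
{"fn": "move_arm", "kwargs": {
  "deltas": [
    [0,0,-2,0,0,0],
    [0,0,0,0,0,0],
    [0,0,0,0,0,0],
    [0,0,0,0,0,0],
    [0,0,0,0,0,0]
  ]
}}

```text
t: 35.57
eef_pos: [0.5375, 0.237, 0.2415]
ee_rot: [-3.14, -0.001, -0.187]
force: [-0.3, -0.1, 0.3]
width: 0.0637
```

Emit:
{"fn": "move_arm", "kwargs": {
  "deltas": [
    [0,0,0,0,0,0],
    [0,0,0,0,0,0],
    [0,0,0,0,0,0],
    [0,0,0,0,0,0],
    [0,0,0,0,0,0]
  ],
  "claw": 255,
  "squeeze": 15
}}

```text
t: 35.98
eef_pos: [0.5372, 0.2369, 0.2404]
ee_rot: [-3.142, -0.0, -0.187]
force: [-0.6, 0.2, 1.2]
width: 0.0432
```

Emit:
{"fn": "move_arm", "kwargs": {
  "deltas": [
    [0,0,0,0,0,0],
    [0,0,0,0,0,0],
    [0,0,5,0,0,0],
    [0,0,15,0,0,0],
    [0,0,25,0,0,0]
  ]
}}

```text
t: 36.4
eef_pos: [0.5362, 0.2362, 0.2832]
ee_rot: [3.138, 0.004, -0.188]
force: [0.1, 0.0, -1.3]
width: 0.0434
```

Emit:
{"fn": "move_arm", "kwargs": {
  "deltas": [
    [0,0,30,0,0,0],
    [0,0,30,0,0,0],
    [0,0,20,0,0,0],
    [0,0,5,0,0,0],
    [0,0,0,0,0,0]
  ]
}}

```text
t: 36.82
eef_pos: [0.5373, 0.237, 0.3721]
ee_rot: [-3.139, -0.002, -0.187]
force: [0.9, 0.2, -1.6]
width: 0.0433
```

Emit:
{"fn": "move_arm", "kwargs": {
  "deltas": [
    [-1,-10,0,0,0,0],
    [-2,-20,0,0,0,0],
    [-3.5,-28,0,0,0,0],
    [-3.5,-28,0,0,0,0],
    [-3.5,-28,0,0,0,0]
  ]
}}

```text
t: 37.23
eef_pos: [0.5226, 0.1212, 0.3681]
ee_rot: [3.139, 0.003, -0.187]
force: [-0.4, 0.0, -1.4]
width: 0.0436
```

Emit:
{"fn": "move_arm", "kwargs": {
  "deltas": [
    [-3.5,-28,0,0,0,0],
    [-3.5,-28,0,0,0,0],
    [-3.5,-28,0,0,0,0],
    [-3.5,-28,0,0,0,0],
    [-3.5,-28,0,0,0,0]
  ]
}}

```text
t: 37.65
eef_pos: [0.5049, -0.0189, 0.3684]
ee_rot: [3.14, 0.003, -0.188]
force: [0.7, 0.2, -1.1]
width: 0.0432
```

Emit:
{"fn": "move_arm", "kwargs": {
  "deltas": [
    [-3.5,-28,0,0,0,0],
    [-3.5,-28,0,0,0,0],
    [-3.5,-28,0,0,0,0],
    [-3.5,-28,0,0,0,0],
    [-2,-20,0,0,0,0]
  ]
}}

```text
t: 38.07
eef_pos: [0.4886, -0.1513, 0.3684]
ee_rot: [3.141, 0.004, -0.188]
force: [0.0, 0.1, -1.1]
width: 0.0433
```

Emit:
{"fn": "move_arm", "kwargs": {
  "deltas": [
    [-2,-14.5,0,0,0,0],
    [0,0,-15,0,0,0],
    [0,0,-25,0,0,0],
    [0,0,-25,0,0,0],
    [0,0,-25,0,0,0]
  ]
}}

```text
t: 38.48
eef_pos: [0.4867, -0.1642, 0.2778]
ee_rot: [3.141, 0.002, -0.188]
force: [0.4, -0.3, -2.2]
width: 0.0433
```

Emit:
{"fn": "move_arm", "kwargs": {
  "deltas": [
    [0,0,-15,0,0,0],
    [0,0,-10,0,0,0],
    [0,0,-3,0,0,0],
    [0,0,0,0,0,0],
    [0,0,0,0,0,0]
  ]
}}

```text
t: 38.9
eef_pos: [0.4883, -0.1637, 0.2526]
ee_rot: [3.141, -0.0, -0.187]
force: [1.1, -0.6, -1.2]
width: 0.0437
```

Emit:
{"fn": "move_arm", "kwargs": {
  "deltas": [
    [0,0,-3,0,0,0],
    [0,0,-2,0,0,0],
    [0,0,-1.5,0,0,0],
    [0,0,0,0,0,0],
    [0,0,0,0,0,0]
  ]
}}

```text
t: 39.32
eef_pos: [0.4881, -0.1636, 0.246]
ee_rot: [-3.142, -0.0, -0.187]
force: [-0.4, 0.2, -0.9]
width: 0.0435
```

Emit:
{"fn": "move_arm", "kwargs": {
  "deltas": [
    [0,0,-1,0,0,0],
    [0,0,-1,0,0,0],
    [0,0,0,0,0,0],
    [0,0,0,0,0,0],
    [0,0,0,0,0,0]
  ]
}}

```text
t: 39.73
eef_pos: [0.4882, -0.1637, 0.2438]
ee_rot: [3.142, 0.0, -0.187]
force: [-0.4, 0.0, -1.6]
width: 0.0432
```

Emit:
{"fn": "move_arm", "kwargs": {
  "deltas": [
    [0,0,-1,0,0,0],
    [0,0,0,0,0,0],
    [0,0,0,0,0,0],
    [0,0,0,0,0,0],
    [0,0,0,0,0,0]
  ]
}}

```text
t: 40.15
eef_pos: [0.4884, -0.1637, 0.2434]
ee_rot: [3.141, -0.001, -0.187]
force: [-1.1, 0.4, 5.6]
width: 0.0436
```

Emit:
{"fn": "move_arm", "kwargs": {
  "deltas": [
    [0,0,0.5,0,0,0],
    [0,0,0,0,0,0],
    [0,0,0,0,0,0],
    [0,0,0,0,0,0],
    [0,0,5,0,0,0]
  ],
  "claw": 70
}}

```text
t: 40.57
eef_pos: [0.4877, -0.1636, 0.2475]
ee_rot: [3.141, 0.002, -0.188]
force: [0.2, -0.5, -0.4]
width: 0.0631
```

Emit:
{"fn": "move_arm", "kwargs": {
  "deltas": [
    [0,0,15,0,0,0],
    [0,0,25,0,0,0],
    [0,0,30,0,0,0],
    [0,0,25,0,0,0],
    [2,10,5,0,0,0]
  ]
}}

```text
t: 40.98
eef_pos: [0.4911, -0.1544, 0.353]
ee_rot: [-3.141, -0.007, -0.188]
force: [1.7, -0.1, 0.4]
width: 0.0636
```

Emit:
{"fn": "move_arm", "kwargs": {
  "deltas": [
    [7,24,0,0,0,0],
    [10,34,0,0,0,0],
    [10,34,0,0,0,0],
    [10,34,0,0,0,0],
    [10,34,0,0,0,0]
  ]
}}

```text
t: 41.4
eef_pos: [0.5372, 0.008, 0.3485]
ee_rot: [-3.141, -0.0, -0.188]
force: [0.5, 0.8, -0.3]
width: 0.0637
```

Emit:
{"fn": "move_arm", "kwargs": {
  "deltas": [
    [10,34,0,0,0,0],
    [10,34,0,0,0,0],
    [10,34,0,0,0,0],
    [10,34,0,0,0,0],
    [10,34,0,0,0,0]
  ]
}}

```text
t: 41.82
eef_pos: [0.5872, 0.1783, 0.3483]
ee_rot: [-3.142, 0.0, -0.187]
force: [0.8, -0.6, -0.3]
width: 0.0634
```

Emit:
{"fn": "move_arm", "kwargs": {
  "deltas": [
    [10,34,0,0,0,0],
    [8,28,0,0,0,0],
    [5,18,0,0,0,0],
    [2,6,0,0,0,0],
    [0,0,0,0,0,0]
  ]
}}

```text
t: 42.23
eef_pos: [0.6122, 0.2639, 0.3475]
ee_rot: [3.141, 0.001, -0.186]
force: [0.1, 0.5, -0.6]
width: 0.0635
```

Emit:
{"fn": "move_arm", "kwargs": {
  "deltas": [
    [0,0,0,0,0,0],
    [0,0,0,0,0,0],
    [0,0,0,0,0,0],
    [0,0,0,0,0,0],
    [0,0,0,0,0,0]
  ]
}}

```text
t: 42.65
eef_pos: [0.6121, 0.2615, 0.3487]
ee_rot: [-3.141, -0.0, -0.188]
force: [0.0, 0.0, 0.4]
width: 0.0635
```

```bash
cat > chk.py <<'E'
from h import *
sc=arm.grab_frame('scene')
S=arm.masks_of('torch','scene')
tp=arm.grab_frame('top')
for n,h0,h1,bs,x0 in(('Y',22,35,(195,168,215,198),(.488,-.163)),('B',98,125,(145,168,180,198),(.472,-.25))):
    for c,i in(('scene',sc),('top',tp)):
        u,v=proj(c,[*x0,.085]).astype(int)
        m,l,s=hsvmask(i,h0,h1,120,60,(u-15,v-13,u+16,v+14))
        if len(s)>1:
            k=1+np.argmax(s[1:,4]);print(n,c,s[k],fit(c,l==k,[(.022,.072),(.022,.094)],x0))
for d in S[:1]: print('torch',fit('scene',d['pixels'],[(.02,.005),(.02,.027),(.015,.037),(.015,.101)],(.537,-.218)))
print(arm.get_state()['eef_pos'])
cv2.imwrite('pics/'+__import__('sys').argv[1],cv2.resize(sc[130:290,110:440],None,fx=2.3,fy=2.3,interpolation=cv2.INTER_CUBIC)[:,:,::-1])
E
python3 chk.py p6.png
```

```text
Y scene [185 177  20  18 272] (array([ 488.3, -162.6]), np.float64(0.87))
Y top [293 160  29  23 517] (array([ 487.9, -164.4]), np.float64(0.62))
B top [332 168  26  23 500] (array([ 465., -238.]), np.float64(0.74))
torch (array([ 537.7, -217.2]), np.float64(0.87))
[0.61212048 0.26195798 0.34847102]
```

View pics/p6.png

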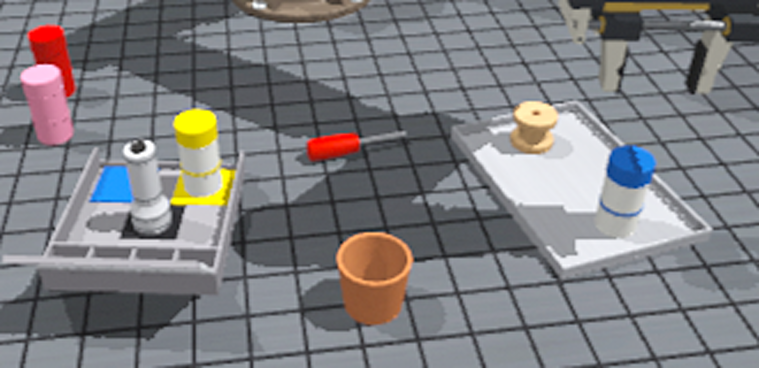

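Emit:
{"fn": "move_arm", "kwargs": {
  "deltas": [
    [0,0,-20,0,0,0],
    [0,0,-30,0,0,0],
    [0,0,-30,0,0,0],
    [0,0,-18,0,0,0],
    [0,0,-8,0,0,0]
  ]
}}

```text
t: 43.22
eef_pos: [0.6112, 0.2616, 0.2389]
ee_rot: [3.138, 0.003, -0.188]
force: [-1.0, -0.3, 0.3]
width: 0.0638
```

Emit:
{"fn": "move_arm", "kwargs": {
  "deltas": [
    [0,0,-2,0,0,0],
    [0,0,0,0,0,0],
    [0,0,0,0,0,0],
    [0,0,0,0,0,0],
    [0,0,0,0,0,0]
  ]
}}

```text
t: 43.63
eef_pos: [0.6125, 0.2626, 0.2418]
ee_rot: [-3.14, -0.002, -0.187]
force: [0.0, -0.4, 0.1]
width: 0.0639
```

Emit:
{"fn": "move_arm", "kwargs": {
  "deltas": [
    [0,0,0,0,0,0],
    [0,0,0,0,0,0],
    [0,0,0,0,0,0],
    [0,0,0,0,0,0],
    [0,0,0,0,0,0]
  ],
  "claw": 255,
  "squeeze": 15
}}

```text
t: 44.05
eef_pos: [0.6122, 0.2623, 0.2405]
ee_rot: [-3.142, -0.0, -0.187]
force: [-1.5, -0.9, 1.2]
width: 0.0431
```

Emit:
{"fn": "move_arm", "kwargs": {
  "deltas": [
    [0,0,0,0,0,0],
    [0,0,0,0,0,0],
    [0,0,5,0,0,0],
    [0,0,15,0,0,0],
    [0,0,25,0,0,0]
  ]
}}

```text
t: 44.47
eef_pos: [0.6111, 0.2618, 0.2827]
ee_rot: [3.138, 0.004, -0.188]
force: [0.1, -0.1, -1.5]
width: 0.044
```

Emit:
{"fn": "move_arm", "kwargs": {
  "deltas": [
    [0,0,30,0,0,0],
    [0,0,30,0,0,0],
    [0,0,25,0,0,0],
    [0,0,15,0,0,0],
    [0,0,0,0,0,0]
  ]
}}

```text
t: 44.88
eef_pos: [0.6127, 0.2627, 0.3899]
ee_rot: [-3.137, -0.005, -0.187]
force: [0.6, 0.5, -0.2]
width: 0.0432
```

Emit:
{"fn": "move_arm", "kwargs": {
  "deltas": [
    [-2,-8,0,0,0,0],
    [-5,-18,0,0,0,0],
    [-8.2,-30,0,0,0,0],
    [-8.2,-30,0,0,0,0],
    [-8.2,-30,0,0,0,0]
  ]
}}

```text
t: 45.3
eef_pos: [0.5793, 0.1448, 0.383]
ee_rot: [3.14, 0.003, -0.187]
force: [0.2, -0.3, -1.0]
width: 0.0437
```

Emit:
{"fn": "move_arm", "kwargs": {
  "deltas": [
    [-8.2,-30,0,0,0,0],
    [-8.2,-30,0,0,0,0],
    [-8.2,-30,0,0,0,0],
    [-8.2,-30,0,0,0,0],
    [-8.2,-30,0,0,0,0]
  ]
}}

```text
t: 45.72
eef_pos: [0.5379, -0.0054, 0.3835]
ee_rot: [3.141, 0.003, -0.188]
force: [0.4, -0.8, -1.5]
width: 0.0439
```

Emit:
{"fn": "move_arm", "kwargs": {
  "deltas": [
    [-8.2,-30,0,0,0,0],
    [-8.2,-30,0,0,0,0],
    [-8.2,-30,0,0,0,0],
    [-8.2,-30,0,0,0,0],
    [-8.2,-30,0,0,0,0]
  ]
}}

```text
t: 46.13
eef_pos: [0.4969, -0.1552, 0.3836]
ee_rot: [3.142, 0.003, -0.188]
force: [0.6, -0.1, -0.8]
width: 0.0436
```

Emit:
{"fn": "move_arm", "kwargs": {
  "deltas": [
    [-8.2,-30,0,0,0,0],
    [-8.2,-30,0,0,0,0],
    [-7,-23,0,0,0,0],
    [-4,-14,0,0,0,0],
    [0,0,0,0,0,0]
  ]
}}

```text
t: 46.55
eef_pos: [0.4692, -0.2529, 0.3833]
ee_rot: [-3.142, 0.004, -0.19]
force: [0.1, 1.1, -1.2]
width: 0.0432
```

Emit:
{"fn": "move_arm", "kwargs": {
  "deltas": [
    [0,0,-15,0,0,0],
    [0,0,-25,0,0,0],
    [0,0,-30,0,0,0],
    [0,0,-25,0,0,0],
    [0,0,-15,0,0,0]
  ]
}}

```text
t: 46.97
eef_pos: [0.4691, -0.25, 0.2713]
ee_rot: [-3.141, 0.005, -0.188]
force: [-0.4, 0.3, -1.7]
width: 0.0436
```

Emit:
{"fn": "move_arm", "kwargs": {
  "deltas": [
    [0,0,-10,0,0,0],
    [0,0,-8,0,0,0],
    [0,0,0,0,0,0],
    [0,0,0,0,0,0],
    [0,0,0,0,0,0]
  ]
}}

```text
t: 47.38
eef_pos: [0.4716, -0.2507, 0.2581]
ee_rot: [3.141, -0.001, -0.187]
force: [0.1, 0.4, -0.8]
width: 0.0433
```

Emit:
{"fn": "move_arm", "kwargs": {
  "deltas": [
    [0,0,-5,0,0,0],
    [0,0,-4,0,0,0],
    [0,0,-2,0,0,0],
    [0,0,0,0,0,0],
    [0,0,0,0,0,0]
  ]
}}

```text
t: 47.8
eef_pos: [0.4711, -0.2507, 0.2462]
ee_rot: [3.142, 0.0, -0.187]
force: [0.1, 0.3, -1.4]
width: 0.0436
```

Emit:
{"fn": "move_arm", "kwargs": {
  "deltas": [
    [0,0,-1,0,0,0],
    [0,0,-1,0,0,0],
    [0,0,0,0,0,0],
    [0,0,0,0,0,0],
    [0,0,0,0,0,0]
  ]
}}

```text
t: 48.22
eef_pos: [0.4711, -0.2507, 0.2443]
ee_rot: [3.142, 0.0, -0.187]
force: [-0.6, 0.8, -1.3]
width: 0.0433
```

Emit:
{"fn": "move_arm", "kwargs": {
  "deltas": [
    [0,0,-1,0,0,0],
    [0,0,0,0,0,0],
    [0,0,0,0,0,0],
    [0,0,0,0,0,0],
    [0,0,0,0,0,0]
  ]
}}

```text
t: 48.63
eef_pos: [0.4712, -0.2507, 0.2434]
ee_rot: [3.142, -0.0, -0.187]
force: [0.1, -0.3, 0.9]
width: 0.0437
```

Just touching; release (half a millimetre lower first), retreat and check.

Emit:
{"fn": "move_arm", "kwargs": {
  "deltas": [
    [0,0,-0.5,0,0,0],
    [0,0,0,0,0,0],
    [0,0,0,0,0,0],
    [0,0,0,0,0,0],
    [0,0,0,0,0,0]
  ]
}}

```text
t: 49.05
eef_pos: [0.4715, -0.2508, 0.2433]
ee_rot: [3.141, -0.001, -0.187]
force: [-0.3, -0.5, 5.7]
width: 0.0434
```

Emit:
{"fn": "move_arm", "kwargs": {
  "deltas": [
    [0,0,0.5,0,0,0],
    [0,0,0,0,0,0],
    [0,0,0,0,0,0],
    [0,0,0,0,0,0],
    [0,0,5,0,0,0]
  ],
  "claw": 75
}}

```text
t: 49.47
eef_pos: [0.4706, -0.2505, 0.2474]
ee_rot: [-3.141, 0.002, -0.188]
force: [0.3, 0.3, 0.3]
width: 0.0611
```

Emit:
{"fn": "move_arm", "kwargs": {
  "deltas": [
    [0,0,15,0,0,0],
    [0,0,25,0,0,0],
    [0,0,30,0,0,0],
    [0,0,30,0,0,0],
    [0,0,25,0,0,0]
  ]
}}

```text
t: 49.88
eef_pos: [0.4711, -0.2507, 0.3757]
ee_rot: [3.141, -0.001, -0.187]
force: [1.6, -0.3, 0.5]
width: 0.0616
```

Emit:
{"fn": "move_arm", "kwargs": {
  "deltas": [
    [2,12,10,0,0,0],
    [2,25,0,0,0,0],
    [2,35,0,0,0,0],
    [2,35,0,0,0,0],
    [2,35,0,0,0,0]
  ]
}}

```text
t: 50.3
eef_pos: [0.4806, -0.1072, 0.3832]
ee_rot: [-3.141, 0.0, -0.188]
force: [0.9, 0.3, -0.3]
width: 0.0619
```

Emit:
{"fn": "move_arm", "kwargs": {
  "deltas": [
    [2,35,0,0,0,0],
    [2,35,0,0,0,0],
    [2,35,0,0,0,0],
    [2,35,0,0,0,0],
    [2,35,0,0,0,0]
  ]
}}

```text
t: 50.72
eef_pos: [0.4905, 0.0683, 0.3833]
ee_rot: [-3.141, 0.0, -0.187]
force: [1.4, -0.7, -0.2]
width: 0.0616
```

Emit:
{"fn": "move_arm", "kwargs": {
  "deltas": [
    [2,35,0,0,0,0],
    [2,25,0,0,0,0],
    [0,10,0,0,0,0],
    [0,0,0,0,0,0],
    [0,0,0,0,0,0]
  ]
}}

```text
t: 51.13
eef_pos: [0.4948, 0.1366, 0.3829]
ee_rot: [3.141, 0.001, -0.186]
force: [-0.4, 0.1, -0.2]
width: 0.0616
```

```bash
python3 chk.py p7.png
```

```text
Y scene [186 177  19  18 263] (array([ 488.3, -162.6]), np.float64(0.84))
Y top [293 160  29  23 513] (array([ 488.1, -164.6]), np.float64(0.63))
B scene [148 177  20  17 262] (array([ 468.8, -253.4]), np.float64(0.83))
B top [332 168  29  23 493] (array([ 469.9, -253.8]), np.float64(0.64))
torch (array([ 537.8, -219.1]), np.float64(0.89))
[0.49493789 0.13533138 0.38322736]
```

View pics/p7.png

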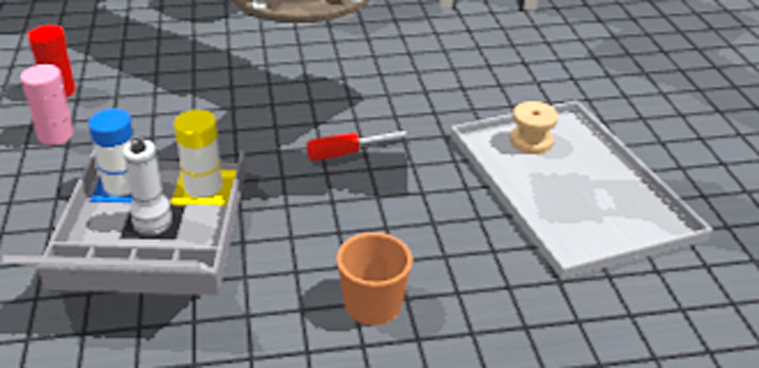

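```bash
python3 -c "
from station import arm
print(arm.job_done())"
```

```text
the job is handed in; nothing more can be done
None
```

The job is done and handed in. I moved both pots to the tray, then the spool, stood the torch on the black square, and put each pot back on the square of its lid's colour. It took about 51 s of the 136 s allowed.

**Last checks, from both cameras:**

| Item | Offset from the middle of its square | Allowed |
|---|---|---|
| Yellow pot | about 1 mm | 12 mm |
| Blue pot | about 3–5 mm | 12 mm |
| Torch (scene camera only) | about 1–2 mm | 15 mm |

- **Final picture:** the spool stands inside the tray, everything looks upright, and the screwdriver and clay pot look untouched. The gripper is open and well clear.
- **Rough spots:** setting the yellow pot on the tray pressed with about 24 N for a moment, below the 40 N limit. In the final check, the top-camera fits of the two pots overlapped only about 63%, because each lid's colour ran into its square or the other one. I relied on the scene camera and the positions where the arm released them, and all agreed within about 4 mm.
- **Not seen:** handing in gave no verdict.

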